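# Pry the split retaining ring out of a strainer drum

## Robot

A 6-joint arm with a two-finger parallel gripper is mounted at the origin on a cart in front of the work surface, level with it; the furniture and walls round the work are solid. World frame = base frame: x ahead of the robot, y to its left, z up, the work surface at z = 0. Lengths are in m, angles in rad, forces in N, time in s.
With the tool pointing down it reaches from about 0.35 to 0.775 m from the base axis. Payload 7.3 kg.
Tool frame: the origin (TCP) lies on the centre line of the jaws, within the pads' length; the fingertips stand 11 mm ahead of it and the grasp point (between the pads) lies 8 mm behind it; z points along the fingers, y is the direction in which the jaws open and shut (so a half turn about z gives the same grasp; the last joint's range is limited). The gripper opens to 92 mm and grips with 3 to 60 N. Pads are 19 mm wide; open, the fingers measure 130 mm over their backs; the gripper's body (75 mm by 190 mm) begins 47 mm behind the grasp point.
Start: joints at [-1.306, 0.342, 1.524, -0, 1.275, -0.146], TCP at [0.21, -0.481, 0.206] pointing down, gripper open.
Joint ranges: [-2.53, 2.53], [-0.77, 2.02], [0.04, 2.7], [-1, 4.14], [0.28, 2.66], [-3.11, 3.11]. Speed limits (rad/s): [2.57, 2.57, 3.14, 3.14, 3.14, 3.14].

## Interface

Orientations are given as [roll, pitch, yaw] about the fixed x, y, z axes, in that order (R = Rz(yaw) Ry(pitch) Rx(roll)).
In Python, from cell import robot gives the robot as it stands.
- The arm moves only by the tool jog_arm, never from a script. Its argument "deltas" is one flat list of numbers, 6 for each row, row after row: the shift along the world's x, y, z in units of 0.1 m (1.0 is 0.1 m), then the turn, a rotation vector about the world's x, y, z in units of 90 degrees (1.0 is 90 degrees). A call has 1 to 5 rows; each row is the pose to reach, as a shift and turn from the pose commanded when the call began; what a row does not reach only later rows make up. A row lasts 1/12 s, in which the tool goes at most 41.7 mm and 7.16 degrees, less where a joint would pass 70% of its speed; a pose out of reach is approached as far as the arm can. A call with a number of a shift or a turn outside -1 to 1 is refused whole. A call with a gripper value outside its range is refused whole. "claw" is the opening, from 0 (shut) to 1 (fully open), set as the call begins (left out, the last holds). The fingers move at their own pace and stop on an object; "newtons" is the grip in N (left out, the last holds). Time passes only in rows, so rows that repeat a pose let the fingers close. It gives the time, the measured TCP pose, the force and the opening at its end, in the units of the state.
- robot.observe(): the state, without advancing time (a new reading comes with each control period).
- robot.read_camera(name): name is "scene" or "top" or "wrist"; returns the picture (384x512x3 uint8, red, green, blue); there is no depth.
- robot.camera_params(name): a dict with "fx", "fy", "cx", "cy" (pixels), "k1" (the pictures are not rectified: a ray, as slopes to the right and down, at radius r is drawn at 1 + k1 r^2 times it, then the intrinsics apply), "R" (3x3) and "t" (3): a world point X has camera coordinates R X + t. Camera axes: x right, y down, z forward; pixel columns grow to the right and rows downward; lengths in m; the calibration is good to about 2 mm. A picture is of the moment at which its call begins: read the wrist's pose just before it. camera_params takes no time and is no camera call; for the wrist camera it gives the pose at the moment of the call.
- robot.hand_in(): hands the job in, once; it reports no verdict.
The state is a dict: "time": time; "qpos": joint angles; "qvel": joint speeds; "joint_efforts": joint torques, N m; "tool_pos": TCP position; "tool_rot": TCP orientation; "contact_force": force on the tool from outside, world axes, zero at the start; "torque": the same for the moment, N m; "opening": finger opening in m.
Only numpy, scipy, OpenCV 4.12 (cv2) and the standard library are available. Lean on these libraries where they do the work, as an engineer would, in place of code of your own. Each camera call takes 0.05 s, during which the arm holds its last target. There are 200 camera calls.

## Task

Take the hooked pick from its rack, hook its toe under the free end of the split retaining ring in the tilted strainer drum and lift that end up out of its groove with the pick. Then hang the pick back in its rack and lay the ring flat inside the shallow wooden tray. Do not disturb the bottles and the wood block behind the drum.

Things in the scene. Friction and masses are not known exactly. Their poses are not given: they have to be found in the camera images.
- drum_face (a point): Round aluminium strainer drum, 170 mm across, fixed on a plywood stand, its face tilted 25 degrees towards the robot. This point: middle of the flat face; z = out of the face, x = up the slope, away from the robot, y = level, to the left; angles count about z from x to y. A groove from radius 53 to 67 mm, 10 mm deep, holds the split ring flush with the face.
- pocket (a point): Axes as drum_face. From -24 to +48 degrees the groove is a pocket, radius 53 to 75 mm, floor 24 mm below the face: it lies open in the ring's gap and runs 14 mm deep below the ring's end lug at +39 degrees, where the pick's toe fits. This point: on the pocket's floor at +25 degrees, radius 61 mm, just in the gap beside that lug's end face.
- nose_tip (a point): Axes as drum_face. Tip of a spring plunger's steel nose, 2.8 mm above the face at +66 degrees; it reaches 3 mm over the ring from outside and yields outward. Lifting the ring's end about 20 mm (3 to 8 N) pulls the ring past it; lowered again, the ring slips 3 mm downhill and stays out, its end lug lying on the face. Nose and its block stand up to 11 mm above the face.
- ring_center (a point): Loose split steel ring of 10 mm wire, 128 mm outer diameter, 80 to 125 g, with a gap; both ends are flattened lugs 24 mm long, 10 mm wide, 10 mm high. This point: centre of its circle, half-way through its thickness; x = towards the middle of the gap, z = square to its plane. It starts in the groove with the gap up the slope.
- ring_end (a point): Centre of the ring's free end lug, the one over the pocket: 59 mm from the ring's centre at +39 degrees from its x axis; the lug runs square to that radius. Axes as for ring_center. Its end face, at the gap, is 12 mm from this point.
- pick_grip (a point): Hooked pick, 120 g, hanging upright in the rack. This point: centre of its square wooden handle, 18 x 18 x 75 mm; z = up the handle, y = the way the toe points. Lower down: flange 34 mm across (underside 42.5 mm below this point), 8 mm shank, and a flat toe 10 mm wide, 5 mm thick, reaching 18 mm from the shank's axis along y, its underside 112.5 mm below this point.
- rack_slot (a point): Fixed steel rack: level two-pronged fork 100 mm above the table. This point: middle of its slot, at the prongs' top; z = up. Slot 20 mm wide along x, open towards -x (prong tips 31 mm from here), closed end 29 mm from here at +x. The pick hangs with its flange on the prongs: lift it a little and draw it out along -x, hang it up the other way.
- tray_in (a point): Fixed shallow square wooden tray, 190 mm wide, 182 mm inside, walls 14 mm high and 4 mm thick; this point: centre of its inner floor, z = up.
- bottle_a: White dropper bottle, 31 mm across, 91 mm high, standing behind the drum; origin at its foot.
- bottle_b: White dropper bottle, 31 mm across, 89 mm high, standing behind the drum on the left; origin at its foot.
- block_a: Small wooden block, 30 x 55 x 14 mm, lying behind the drum on the right; origin at the centre of its underside.
- ring: The split ring as a body; origin at the centre of its circle on its underside, axes as for ring_center.
- pick: The pick as a body; origin on its axis at the flange's underside, axes as for pick_grip.
There are look-alikes about, which are no part of the job. What is meant by the ring is not orange, and is the larger of those in its own colour.

How it is judged:
By the outcome, as a careful person would: the job done as asked, in the order asked, and still so for the second after the job is handed in, with the robot touching nothing.
It also fails if it takes over 67 s, if anything falls off the work surface, if the arm or the gripper's body presses on something with over 40 N, if the wrist force passes 120 N, or if a joint passes its speed limit or range.

## Working session

There is one attempt and no reset: what is moved stays moved. The work goes in short steps, Python scripts to look and compute and a tool call to move; the robot and the scene stay as the last step left them, time stands still between calls to the robot, and variables do not carry over. Pictures are saved under pics/ and viewed, about 8 in all and at most 12, crops included, and the job is handed in when it is done.

Besides the shell and the picture viewer there is one more tool, called after "Request:" as name(argument=value, ...) on one line, values as JSON. jog_arm: Moves the arm, as the interface text tells. Its arguments: {"type":"object","properties":{"deltas":{"type":"array","items":{"type":"number"}},"claw":{"type":"number"},"newtons":{"type":"number"}},"required":["deltas"]}

```bash
ls; mkdir -p pics; cat > h.py <<'E'
import numpy as np, cv2
from cell import robot
def snap(n,f):
    p=robot.camera_params(n); im=robot.read_camera(n)
    cv2.imwrite(f'pics/{f}.png',im[:,:,::-1]); np.save(f'pics/{f}.npy',p,allow_pickle=True); return im,p
def load(f): return cv2.imread(f'pics/{f}.png'), np.load(f'pics/{f}.npy',allow_pickle=True).item()
def proj(p,X):
    X=np.atleast_2d(X); c=X@np.array(p['R']).T+np.array(p['t']); s=c[:,:2]/c[:,2:]
    s=s*(1+p['k1']*(s**2).sum(1,keepdims=True)); return s*[p['fx'],p['fy']]+[p['cx'],p['cy']]
def ray(p,uv):
    d=(np.array(uv,float)-[p['cx'],p['cy']])/[p['fx'],p['fy']]; s=d.copy()
    for _ in range(20): s=d/(1+p['k1']*(s@s))
    R=np.array(p['R']); return -R.T@np.array(p['t']), R.T@np.array([s[0],s[1],1])
def onz(p,uv,z):
    o,d=ray(p,uv); return o+d*(z-o[2])/d[2]
def onplane(p,uv,P,n):
    o,d=ray(p,uv); return o+d*((np.array(P)-o)@n)/(d@n)
def tri(*a):
    A=0;b=0
    for p,uv in a:
        o,d=ray(p,uv); d=d/np.linalg.norm(d); M=np.eye(3)-np.outer(d,d); A=A+M; b=b+M@o
    return np.linalg.solve(A,b)
E
python3 - <<'E'
from h import *
for n in ['scene','top','wrist']:
    im,p=snap(n,n+'0'); print(n,{k:np.round(v,3).tolist() for k,v in p.items()})
a=[cv2.imread(f'pics/{n}0.png') for n in ['scene','top']]
for n in ['scene','top']: 
    i=cv2.imread(f'pics/{n}0.png'); cv2.imwrite(f'pics/{n}0b.png',cv2.resize(i,(800,600)))
print(robot.observe())
E
```

```text
pics
scene {'fx': 442.245, 'fy': 442.245, 'cx': 255.071, 'cy': 194.417, 'k1': 0.029, 'R': [[-0.885, -0.465, -0.023], [-0.274, 0.561, -0.781], [0.376, -0.685, -0.624]], 't': [0.572, 0.283, 0.937]}
top {'fx': 420.632, 'fy': 420.632, 'cx': 250.341, 'cy': 185.786, 'k1': -0.052, 'R': [[0.01, -1.0, 0.004], [-0.98, -0.011, -0.196], [0.197, -0.002, -0.981]], 't': [-0.0, 0.646, 1.141]}
wrist {'fx': 318.325, 'fy': 318.325, 'cx': 253.621, 'cy': 189.661, 'k1': 0.018, 'R': [[0.399, -0.917, -0.001], [-0.887, -0.386, 0.253], [-0.232, -0.1, -0.968]], 't': [-0.525, -0.032, 0.39]}
{'time': 0.15, 'qpos': array([-1.30601851e+00,  3.42565877e-01,  1.52479102e+00, -1.54176914e-06,
        1.27538846e+00, -1.46005792e-01]), 'qvel': array([-8.56423489e-05, -2.16241937e-03, -4.79922855e-03, -7.31240079e-04,
        1.32020976e-03, -8.20837540e-04]), 'joint_efforts': array([ 8.63804235e-04, -4.31472194e+01, -2.44353837e+01,  7.17512146e-02,
        5.37688471e-02, -8.81784604e-05]), 'tool_pos': array([ 0.20957894, -0.48100206,  0.20550526]), 'tool_rot': array([-3.14045201e+00, -1.66244459e-04,  4.10783967e-01]), 'contact_force': array([ 0.40817063,  0.12679957, -0.67393701]), 'torque': array([-0.0152561 , -0.02235353, -0.01340057]), 'opening': 0.09191926559644897}
```

View pics/scene0b.png

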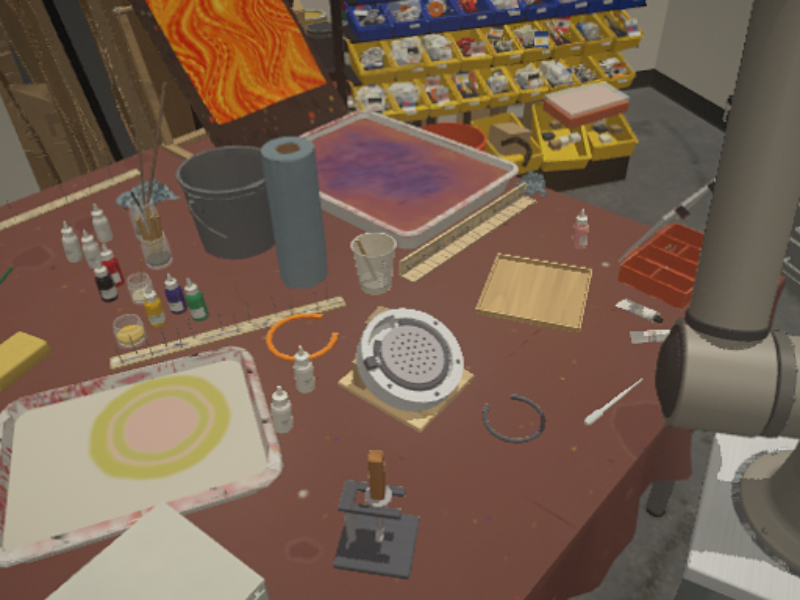

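View pics/top0b.png

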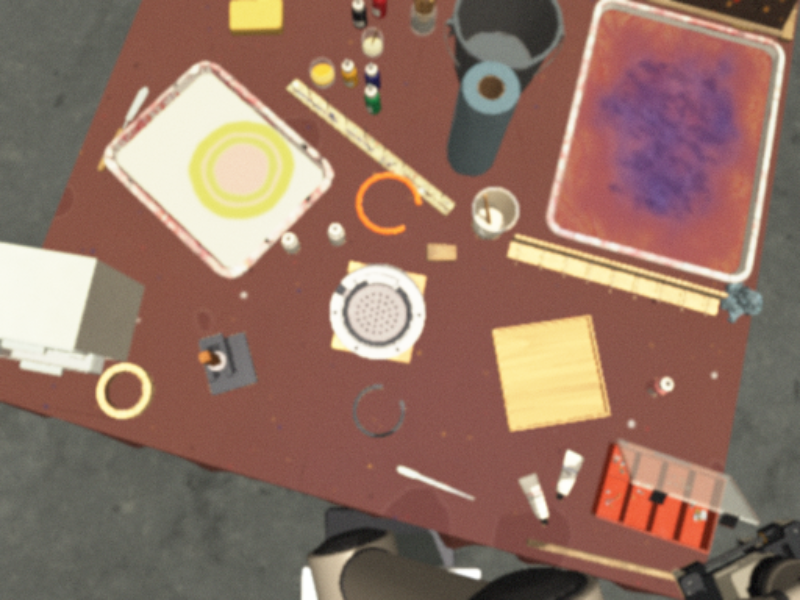

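Top picture (800x600): ring candidates are the dark ring in the drum (377,312), a smaller dark ring on the table (379,410), an orange one (389,203) and a cream one (124,391). By the description I choose the drum ring. The pick is at (212,357), the tray at (551,372). Now a close crop.

```bash
python3 - <<'E'
from h import *
out=[]
for n,u,v in [('top',377,312),('scene',410,358),('top',227,362),('scene',378,515)]:
    im,_=load(n+'0'); x=int(u*.64)-40;y=int(v*.64)-30 
    s=1
    if n=='scene' and u<400 : y-=8
    w,h=(80,60) 
    if n=='scene': w,h=100,75; x-=10;y-=8
    c=cv2.resize(im[y:y+h,x:x+w],(400,300),interpolation=cv2.INTER_CUBIC); print(n,x,y,400/w); out.append(c)
cv2.imwrite('pics/c1.png',np.vstack([np.hstack(out[:2]),np.hstack(out[2:])]))
pt=load('top0')[1]
for u,v,z in [(377,312,.08),(212,357,.14),(551,372,0),(290,242,.08),(336,232,.08),(441,252,.014)]: print(onz(pt,(u*.64,v*.64),z))
E
```

```text
top 201 169 5.0
scene 212 191 4.0
top 105 201 5.0
scene 191 283 4.0
[0.60228862 0.03162993 0.08      ]
[0.51216899 0.30780948 0.14      ]
[ 0.50383855 -0.29814163  0.        ]
[0.73079509 0.19343697 0.08      ]
[0.75076753 0.10936658 0.08      ]
[ 0.73225509 -0.08921992  0.014     ]
```

View pics/c1.png

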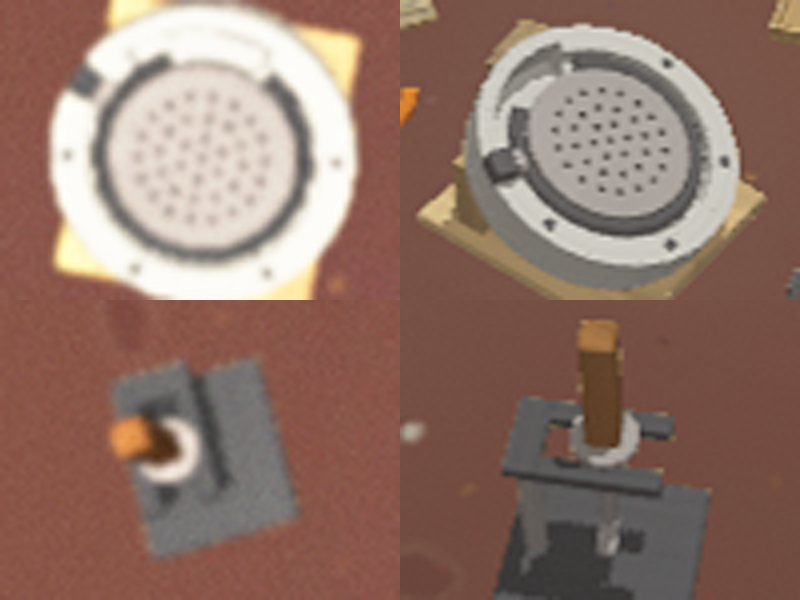

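Close crop: the drum ring is the dark split ring, gap up the slope, nose block at crop (85,80) top-left. Its free lug end is at (170,65). The rack fork opens towards the robot. Next: closer wrist views on the way.

```bash
python3 - <<'E'
from h import *
from scipy.spatial.transform import Rotation as Ro
p=load('wrist0')[1]; s=robot.observe(); T=Ro.from_euler('xyz',s['tool_rot']).as_matrix()
c=-np.array(p['R']).T@p['t']; print('cam in tool',T.T@(c-s['tool_pos'])); print('axes in tool\n',(np.array(p['R'])@T).round(3))
E
```

```text
cam in tool [ 6.69107950e-02  1.69513417e-04 -1.79055369e-01]
axes in tool
 [[-0.     1.    -0.   ]
 [-0.968 -0.    -0.253]
 [-0.253 -0.     0.968]]
```

Request:
jog_arm(deltas=[0.25,0.25,0.3,0,0,0,0.5,0.5,0.6,0,0,0,0.75,0.75,0.9,0,0,0,1,1,1,0,0,0,1,1,1,0,0,0])

```text
time: 0.57
tool_pos: [0.3131, -0.3789, 0.3095]
tool_rot: [3.137, -0.003, 0.414]
contact_force: [-0.0, -0.4, 0.3]
opening: 0.0919
```

Request:
jog_arm(deltas=[0.2,0.35,0,0,0,0,0.4,0.7,0,0,0,0,0.6,1,0,0,0,0])

```text
time: 0.82
tool_pos: [0.3698, -0.2796, 0.3056]
tool_rot: [-3.141, 0.0, 0.41]
contact_force: [0.2, -1.1, 0.5]
opening: 0.0916
```

Request:
jog_arm(deltas=[0.2,0.35,0,0,0,0,0.4,0.7,0,0,0,0,0.6,1,0,0,0,0])

```text
time: 1.07
tool_pos: [0.4299, -0.1793, 0.3056]
tool_rot: [-3.141, 0.0, 0.411]
contact_force: [1.0, -0.8, -0.2]
opening: 0.0916
```

Request:
jog_arm(deltas=[0.1,0.35,0,0,0,0,0.2,0.7,0,0,0,0,0.3,1,0,0,0,0,0.3,1,0,0,0,0])

```text
time: 1.4
tool_pos: [0.4604, -0.0769, 0.3055]
tool_rot: [-3.139, -0.001, 0.416]
contact_force: [-0.4, -0.3, 0.1]
opening: 0.0918
```

Request:
jog_arm(deltas=[0.25,0.35,-0.2,0,0,0,0.5,0.7,-0.4,0,0,0,0.5,0.7,-0.4,0,0,0,0.5,0.7,-0.4,0,0,0])

```text
time: 1.73
tool_pos: [0.5095, -0.01, 0.2636]
tool_rot: [-3.139, 0.004, 0.414]
contact_force: [-0.5, -0.6, 0.0]
opening: 0.0921
```

```bash
python3 - <<'E'
from h import *
im,p=snap('wrist','w1'); cv2.imwrite('pics/w1b.png',cv2.resize(im[:,:,::-1],(800,600),interpolation=cv2.INTER_CUBIC))
E
```

```text
(no output)
```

View pics/w1b.png

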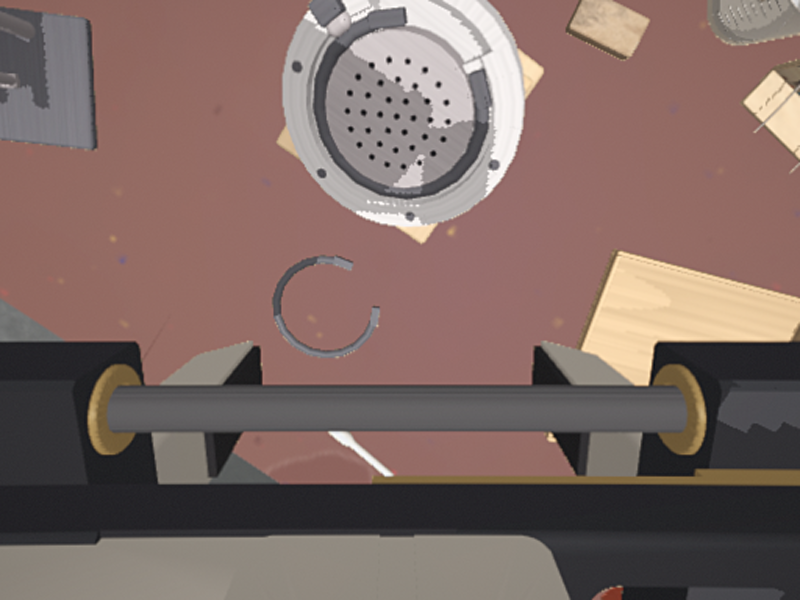

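Wrist view: drum at the upper centre (403,105), free lug end at (405,16), nose at (340,22), smaller decoy at (325,305). I'm going closer for two measuring views.

Request:
jog_arm(deltas=[0.3,0,-0.3,0,0,0,0.6,-0.1,-0.55,0,0,0,0.6,-0.2,-0.55,0,0,0,0.6,-0.2,-0.55,0,0,0,0.6,-0.2,-0.55,0,0,0])

```text
time: 2.2
tool_pos: [0.5693, -0.0331, 0.212]
tool_rot: [3.141, -0.0, 0.408]
contact_force: [0.1, 0.4, 0.1]
opening: 0.0916
```

```bash
python3 - <<'E'
from h import *
snap('wrist','w2')
E
```

Request:
jog_arm(deltas=[-0.1,0.4,0.1,0,0,0,-0.2,0.8,0.1,0,0,0,-0.2,0.8,0.1,0,0,0,-0.2,0.8,0.1,0,0,0,-0.2,0.8,0.1,0,0,0])

```text
time: 2.67
tool_pos: [0.5496, 0.0486, 0.223]
tool_rot: [3.14, -0.003, 0.412]
contact_force: [0.4, -0.7, 0.6]
opening: 0.0916
```

```bash
python3 - <<'E'
from h import *
snap('wrist','w3')
a=[cv2.resize(load(f)[0],(800,600),interpolation=cv2.INTER_CUBIC)[:300] for f in ('w2','w3')]
cv2.imwrite('pics/w23.png',np.vstack(a))
E
```

```text
(no output)
```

View pics/w23.png

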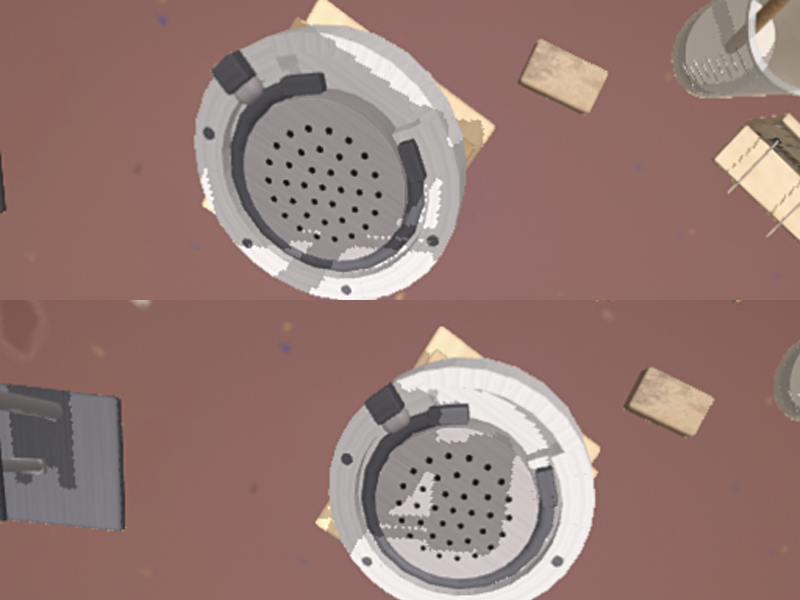

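Both views show the drum, lug end at w2 (325,83) and w3 (468,412), face screws, plate holes and nose block. I'll triangulate the holes, screws and lug corners.

```bash
cat > m.py <<'E'
from h import *
k=0.64
def blobs(f,x0,y0,x1,y1,amax=30,s=4):
    im,p=load(f); g=cv2.cvtColor(im,cv2.COLOR_BGR2GRAY)[y0:y1,x0:x1]
    bh=cv2.morphologyEx(g,cv2.MORPH_BLACKHAT,np.ones((9,9)))
    m=(bh>40).astype(np.uint8); n,l,st,c=cv2.connectedComponentsWithStats(m)
    out=[]
    for i in range(1,n):
        if 2<=st[i,4]<=amax and max(st[i,2:4])<=9:
            ys,xs=np.where(l==i); w=bh[ys,xs].astype(float); out.append([np.average(xs,weights=w)+x0,np.average(ys,weights=w)+y0,st[i,4]])
    return np.array(out),p
if __name__=='__main__':
    for f,b in [('w2',(120,15,300,192)),('w3',(205,40,385,200))]:
        o,p=blobs(f,*b); print(f,len(o)); print(np.round(np.c_[o[:,:2]/k,o[:,2]],1).tolist())
E
python3 m.py
```

```text
w2 63
[[289.1, 24.2, 2.0], [363.8, 24.9, 17.0], [236.1, 51.6, 5.0], [213.5, 71.0, 9.0], [252.0, 72.9, 19.0], [318.0, 71.9, 2.0], [325.0, 86.8, 4.0], [230.3, 91.1, 14.0], [465.9, 101.8, 10.0], [267.1, 106.8, 14.0], [424.2, 104.7, 2.0], [307.8, 128.0, 21.0], [392.8, 128.1, 8.0], [328.3, 130.2, 22.0], [289.4, 133.2, 20.0], [189.8, 140.5, 28.0], [348.0, 139.8, 20.0], [409.9, 139.9, 14.0], [275.9, 145.1, 19.0], [319.1, 148.8, 20.0], [398.4, 148.5, 5.0], [300.7, 151.8, 17.0], [338.7, 156.3, 18.0], [363.9, 155.2, 18.0], [268.5, 161.4, 18.0], [288.4, 164.4, 16.0], [311.3, 169.6, 17.0], [330.0, 171.9, 19.0], [353.3, 172.2, 20.0], [424.2, 173.6, 12.0], [374.3, 174.3, 16.0], [267.9, 179.8, 17.0], [285.6, 182.0, 16.0], [303.5, 184.5, 17.0], [321.7, 186.7, 17.0], [340.1, 189.2, 17.0], [439.1, 188.4, 2.0], [358.8, 191.6, 15.0], [377.8, 194.2, 17.0], [203.0, 195.6, 12.0], [273.1, 198.2, 14.0], [292.2, 200.4, 16.0], [439.1, 195.9, 2.0], [212.5, 201.6, 3.0], [313.7, 200.8, 15.0], [331.8, 203.3, 16.0], [439.1, 202.4, 2.0], [354.1, 208.8, 15.0], [374.3, 212.1, 14.0], [284.1, 214.8, 15.0], [306.1, 214.7
[... 909 characters left out ...]
 2.0], [463.4, 196.1, 16.0], [487.0, 196.5, 16.0], [508.0, 198.5, 21.0], [328.1, 197.6, 2.0], [398.1, 202.2, 13.0], [416.3, 204.9, 15.0], [430.6, 200.8, 4.0], [540.2, 204.7, 7.0], [321.3, 207.5, 12.0], [434.2, 207.2, 15.0], [452.4, 209.8, 14.0], [505.2, 208.3, 3.0], [328.1, 212.6, 5.0], [471.0, 212.1, 14.0], [489.6, 214.6, 16.0], [508.0, 217.0, 21.0], [441.9, 222.8, 14.0], [383.5, 223.4, 2.0], [460.1, 225.4, 14.0], [556.2, 226.6, 7.0], [321.3, 229.0, 5.0], [482.2, 230.7, 15.0], [502.2, 233.7, 16.0], [431.9, 235.3, 13.0], [448.9, 242.0, 12.0], [467.0, 240.3, 13.0], [422.4, 247.4, 13.0], [489.9, 246.6, 12.0], [429.7, 249.2, 2.0], [443.1, 250.0, 2.0], [438.6, 255.1, 12.0], [456.5, 257.6, 15.0]]
```

```bash
cat > m2.py <<'E'
from m import *
a,pa=blobs('w2',120,15,300,192); b,pb=blobs('w3',205,40,385,200)
a=a[a[:,2]>=12,:2]; b=b[b[:,2]>=12,:2]
from scipy.spatial.transform import Rotation as Ro
H=None; T=lambda x:x+np.array([130.7,23])*k
for it in range(4):
    d=np.linalg.norm(T(a)[:,None]-b[None],axis=2); j=d.argmin(1); ok=d.min(1)<[5,4,2,2][it]
    H,_=cv2.findHomography(a[ok],b[j[ok]],cv2.RANSAC,1.5); T=lambda x:cv2.perspectiveTransform(x[None].astype(float),H)[0]
P=np.array([tri((pa,u),(pb,v)) for u,v in zip(a[ok],b[j[ok]])])
C=tri((pa,np.array([321.7,186.7])*k),(pb,np.array([452.4,209.8])*k))
P=P[np.linalg.norm(P-C,axis=1)<.05]
m=P.mean(0); U,S,V=np.linalg.svd(P-m); n=V[2]*np.sign(V[2][2])
print(len(P),'centre',C,'mean',m,'n',n,'tilt',np.degrees(np.arccos(n[2])),'yaw of x',np.degrees(np.arctan2(-n[1],-n[0])), S)
for u,v in [((209,133),(346,159)),((248,243),(367,262)),((433,240),(557,262))]:
    X=tri((pa,np.array(u)*k),(pb,np.array(v)*k)); print('screw',X,'h over plate',(X-m)@n)
# central row direction & rad
for f,c in [('lug corner',((323,73),(468,105))),('lug corner2',((326,92),(467,119))),]:
    print(f,tri((pa,np.array(c[0])*k),(pb,np.array(c[1])*k)))
E
python3 m2.py
python3 - <<'E'
from h import *
os=[]
for f,(x,y,w,h) in {'w2':(125,20,80,60),'w3':(225,50,80,60)}.items():
    im,_=load(f); os.append(cv2.resize(im[y:y+h,x:x+w],(800,600),interpolation=cv2.INTER_CUBIC)[:, :])
o=np.hstack([cv2.resize(q,(400,300),interpolation=cv2.INTER_AREA) for q in os])
im,_=load('w2'); q=cv2.resize(im[60:120,225:305],(400,300),interpolation=cv2.INTER_CUBIC)
im,_=load('w3'); q2=cv2.resize(im[70:130,310:390],(400,300),interpolation=cv2.INTER_CUBIC)
cv2.imwrite('pics/c4.png',np.vstack([o,np.hstack([q,q2])]))
E
```

```text
32 centre [0.60117749 0.03069363 0.07531287] mean [0.60488365 0.02986883 0.07697253] n [-0.41169114  0.08086448  0.90772867] tilt 24.806665973158356 yaw of x -11.11258246722477 [0.11676936 0.10541329 0.00240429]
screw [0.60288542 0.10666342 0.06812785] h over plate -0.0009959687491341532
screw [0.54156114 0.06765849 0.04418939] h over plate -0.0006330451198509053
screw [ 0.59847473 -0.04584409  0.0802865 ] h over plate -0.0004758018729241784
lug corner [0.66032393 0.05036978 0.0909642 ]
lug corner2 [0.65320364 0.04672593 0.08396212]
```

View pics/c4.png

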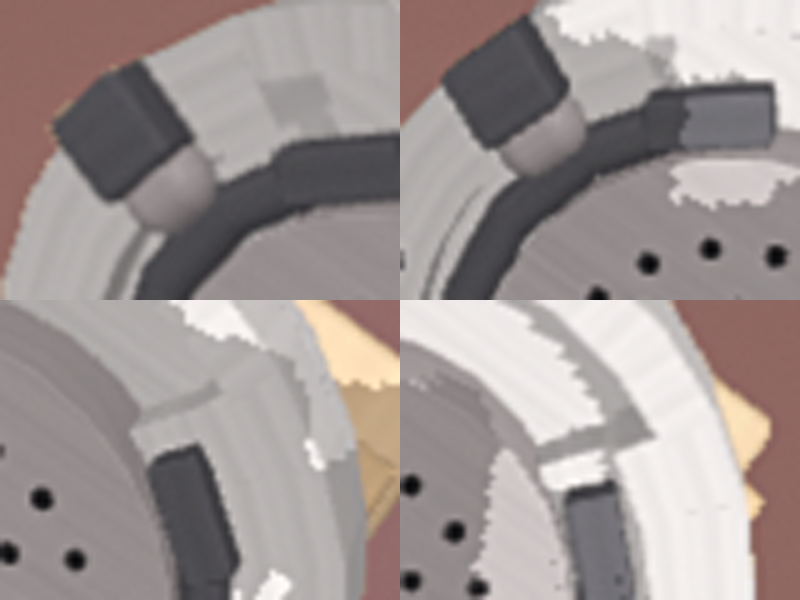

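```bash
cat > m3.py <<'E'
from h import *
C=np.array([.6012,.0307,.0753])
def fr(yaw):
    y=np.radians(yaw); t=np.radians(25); n=np.array([-np.sin(t)*np.cos(y),-np.sin(t)*np.sin(y),np.cos(t)])
    x=np.array([np.cos(t)*np.cos(y),np.cos(t)*np.sin(y),np.sin(t)]); return np.c_[x,np.cross(n,x),n]
if __name__=='__main__':
    k=.64; D=fr(-9)
    F={'w2':{'lugA':[(206.7,46.7),(208.6,58.9)],'lugB':[(255,92),(264.6,89)],'pocketend':[(225+132/5,60+130/5),(225+217/5,60+82/5)],'screw':[(209*k,133*k),(248*k,243*k),(346*k,290*k),(433*k,240*k)],'c':[(321.7*k,186.7*k)],'nose':[(125+190/5,20+215/5)],'nb':[(125+110/5,20+200/5),(125+190/5,20+140/5)]},
       'w3':{'lugA':[(300,67),(299.6,79.6)],'lugB':[(343.6,109),(352.6,107.6)],'pocketend':[(310+138/5,70+148/5),(310+205/5,70+130/5)],'screw':[(346*k,159*k),(367*k,262*k),(557*k,262*k)],'c':[(452.4*k,209.8*k)],'nose':[(225+155/5,50+170/5)],'nb':[(225+90/5,50+150/5),(225+165/5,50+95/5)]}}
    for f in F:
        p=load(f)[1]
        for n,l in F[f].items():
            for uv in l:
                q=D.T@(onplane(p,uv,C,D[:,2])-C); print(f,n,'r %.1f ang %.1f'%(1e3*np.hypot(q[0],q[1]),np.degrees(np.arctan2(q[1],q[0]))))
E
python3 m3.py
```

```text
w2 lugA r 66.2 ang 23.9
w2 lugA r 56.7 ang 22.0
w2 lugB r 57.6 ang -27.8
w2 lugB r 66.7 ang -29.3
w2 pocketend r 57.9 ang -21.9
w2 pocketend r 75.3 ang -23.4
w2 screw r 75.2 ang 98.2
w2 screw r 75.6 ang 159.0
w2 screw r 77.4 ang -142.0
w2 screw r 76.6 ang -81.9
w2 c r 0.1 ang 18.3
w2 nose r 61.5 ang 65.3
w2 nb r 72.6 ang 74.4
w2 nb r 71.0 ang 57.9
w3 lugA r 66.0 ang 25.9
w3 lugA r 55.2 ang 24.4
w3 lugB r 57.3 ang -27.3
w3 lugB r 65.0 ang -29.5
w3 pocketend r 57.2 ang -16.6
w3 pocketend r 68.3 ang -20.4
w3 screw r 75.9 ang 98.6
w3 screw r 76.6 ang 159.3
w3 screw r 77.2 ang -82.8
w3 c r 0.1 ang -154.7
w3 nose r 59.5 ang 66.3
w3 nb r 69.8 ang 73.3
w3 nb r 70.2 ang 58.4
```

Request:
jog_arm(deltas=[-0.2,0.35,0.2,0,0,0,-0.4,0.7,0.4,0,0,0,-0.6,1,0.4,0,0,0])

```text
time: 2.97
tool_pos: [0.4914, 0.1476, 0.2641]
tool_rot: [3.14, -0.005, 0.407]
contact_force: [1.8, 0.2, -0.4]
opening: 0.092
```

Request:
jog_arm(deltas=[-0.2,0.35,0,0,0,0,-0.5,0.7,0,0,0,0,-0.7,0.85,0,0,0,0,-0.7,0.85,0,0,0,0,-0.7,0.85,0,0,0,0])

```text
time: 3.38
tool_pos: [0.4197, 0.2333, 0.2617]
tool_rot: [3.141, -0.001, 0.412]
contact_force: [0.5, -0.1, -0.1]
opening: 0.0917
```

```bash
python3 - <<'E'
from h import *
snap('wrist','w4'); print(robot.observe()['tool_pos'])
E
```

```text
[0.42047513 0.2326955  0.2615467 ]
```

Request:
jog_arm(deltas=[0.1,0.3,0,0,0,0,0.2,0.6,0,0,0,0,0.2,0.8,0,0,0,0,0.2,0.8,0,0,0,0,0.2,0.8,0,0,0,0])

```text
time: 3.85
tool_pos: [0.4411, 0.3124, 0.2604]
tool_rot: [3.141, 0.001, 0.41]
contact_force: [0.1, -0.9, 0.3]
opening: 0.092
```

```bash
python3 - <<'E'
from h import *
snap('wrist','w5')
a=[cv2.resize(load(f)[0],(800,600),interpolation=cv2.INTER_CUBIC)[:300] for f in ('w4','w5')]
cv2.imwrite('pics/w45.png',np.vstack(a))
E
```

```text
(no output)
```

View pics/w45.png

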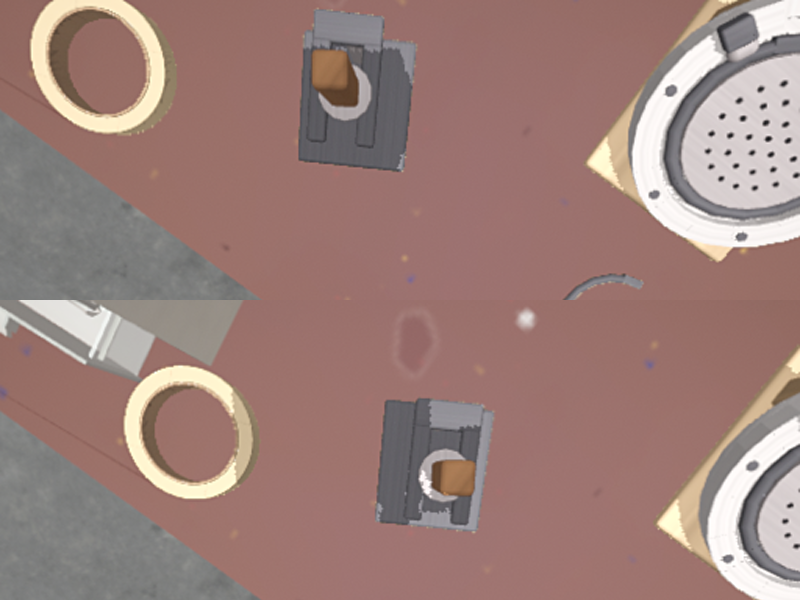

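```bash
cat > m4.py <<'E'
from h import *
def top(f,x0,y0,x1,y1):
    im,p=load(f); h=cv2.cvtColor(im,cv2.COLOR_BGR2HSV); m=((h[...,0]>5)&(h[...,0]<22)&(h[...,1]>150)&(h[...,2]>120)).astype(np.uint8)
    mm=np.zeros_like(m); mm[y0:y1,x0:x1]=m[y0:y1,x0:x1]
    c=max(cv2.findContours(mm,0,1)[0],key=cv2.contourArea); r=cv2.minAreaRect(c); return r,p
r4,p4=top('w4',190,25,240,80); r5,p5=top('w5',270,280-192+0,320,320-192+10); print(r4,r5)
T=tri((p4,r4[0]),(p5,r5[0])); print('handle top',T)
for r,p in ((r4,p4),(r5,p5)):
    b=cv2.boxPoints(r); w=[onz(p,u,.18) for u in b]; print('edges yaw',[round(np.degrees(np.arctan2(*(w[i+1]-w[i])[1::-1])),1) for i in range(3)],[round(1e3*np.linalg.norm(w[i+1]-w[i]),1) for i in range(3)], 'ctr@.18',onz(p,r[0],.18))
k=.64
for f,p,L in (('w4',p4,[(308,139),(326,141),(358,145),(377,147)]),('w5',p5,[(404,215),(421,218),(452,222),(469,224)])):
    print(f,'tips',[onz(p,(u*k,v*k),.1).round(4).tolist() for u,v in L])
ps=load('scene0')[1]; O=np.array([T[0],T[1],0]); print('shank',proj(ps,O+[0,0,.033]), 'cam',-np.array(ps['R']).T@ps['t'])
for a in range(15,375,90):
    d=np.array([np.cos(np.radians(a)),np.sin(np.radians(a)),0]); print(a,proj(ps,O+.018*d+[0,0,.032]))
im,_=load('scene0'); cv2.imwrite('pics/c5.png',cv2.resize(im[285:370,205:275],(560,680)[::1],interpolation=cv2.INTER_CUBIC)[80:])
E
python3 m4.py
```

```text
Traceback (most recent call last):
  File "m4.py", line 6, in <module>
    r4,p4=top('w4',190,25,240,80); r5,p5=top('w5',270,280-192+0,320,320-192+10); print(r4,r5)
          ~~~^^^^^^^^^^^^^^^^^^^^
  File "m4.py", line 5, in top
    c=max(cv2.findContours(mm,0,1)[0],key=cv2.contourArea); r=cv2.minAreaRect(c); return r,p
ValueError: max() iterable argument is empty
```

```bash
python3 - <<'E'
from h import *
h=cv2.cvtColor(load('w4')[0],cv2.COLOR_BGR2HSV); print(h[45,211],h[60,221]); h=cv2.cvtColor(load('w5')[0],cv2.COLOR_BGR2HSV); print(h[113,292],h[113,302],h[113,290])
E
sed -i 's/>150)&(h\[...,2\]>120)/>120)\&(h[...,2]>105)/; s/270,280-192+0,320,320-192+10/262,85,330,145/' m4.py; python3 m4.py
```

```text
[ 14 129 158] [ 12 133  90]
[ 14 126 164] [ 14 138 139] [ 14 127 167]
((211.0, 44.0), (24.0, 22.0), 90.0) ((292.0, 113.5), (21.0, 22.0), 90.0)
handle top [0.50998476 0.30822487 0.17631812]
edges yaw [np.float64(-66.3), np.float64(-157.9), np.float64(113.7)] [np.float64(16.4), np.float64(16.6), np.float64(16.7)] ctr@.18 [0.50986388 0.30747574 0.18      ]
edges yaw [np.float64(-66.6), np.float64(-154.2), np.float64(113.4)] [np.float64(17.3), np.float64(16.2), np.float64(17.6)] ctr@.18 [0.50959696 0.3087394  0.18      ]
w4 tips [[0.4739, 0.3195, 0.1], [0.4775, 0.3083, 0.1], [0.4836, 0.2882, 0.1], [0.4874, 0.2763, 0.1]]
w5 tips [[0.4753, 0.3212, 0.1], [0.4781, 0.3098, 0.1], [0.484, 0.2894, 0.1], [0.4874, 0.2783, 0.1]]
shank [[243.30045669 338.06921627]] cam [0.23138499 0.74902241 0.8192785 ]
15 [[234.72268604 336.75978945]]
105 [[241.15000649 346.16807171]]
195 [[251.9815743  339.96974702]]
285 [[245.42296338 330.78796921]]
```

View pics/c5.png

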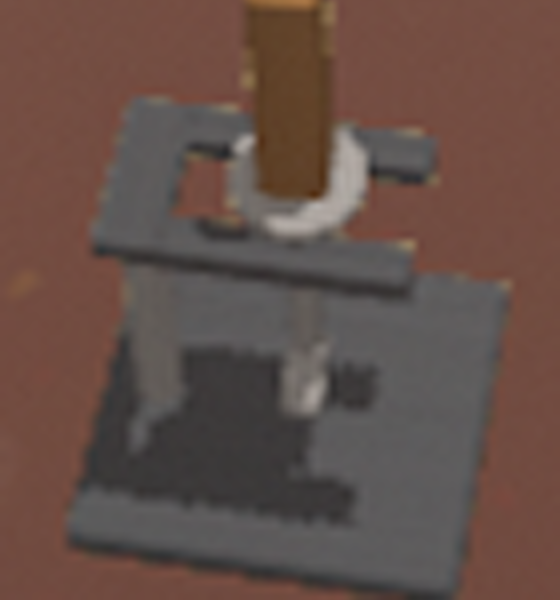

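Crop: the toe points towards the scene camera (bright tip at 305,400), so its azimuth is about 113°, along the rack's +y. The handle sits at (0.510, 0.308), matching the slot. Going to grasp.

Request:
jog_arm(deltas=[0.35,0,0,0,0,0,0.69,-0.04,0,0,0,0,0.69,-0.04,0,0,0,0,0.69,-0.04,-0.3,0,0,0,0.69,-0.04,-0.3,0,0,0], claw=0.6)

```text
time: 4.32
tool_pos: [0.5077, 0.3064, 0.2264]
tool_rot: [3.141, 0.008, 0.408]
contact_force: [-0.7, 0.3, -0.8]
opening: 0.0629
```

Request:
jog_arm(deltas=[0,0,-0.3,0,0,0,0,0,-0.6,0,0,0,0,0,-0.9,0,0,0,0,0,-0.9,0,0,0,0,0,-0.9,0,0,0])

```text
time: 4.73
tool_pos: [0.5084, 0.3083, 0.1411]
tool_rot: [3.141, 0.003, 0.41]
contact_force: [0.2, 0.2, 0.5]
opening: 0.055
```

```bash
python3 - <<'E'
from h import *
im,_=snap('wrist','w6'); s=robot.observe(); print(s['tool_pos'],s['tool_rot'])
r=cv2.resize(im[60:300,100:420,::-1],(800,600)); cv2.imwrite('pics/w6b.png',r)
E
```

```text
[0.50956856 0.3089775  0.14277895] [ 3.14140320e+00 -1.17573519e-03  4.10135019e-01]
```

View pics/w6b.png

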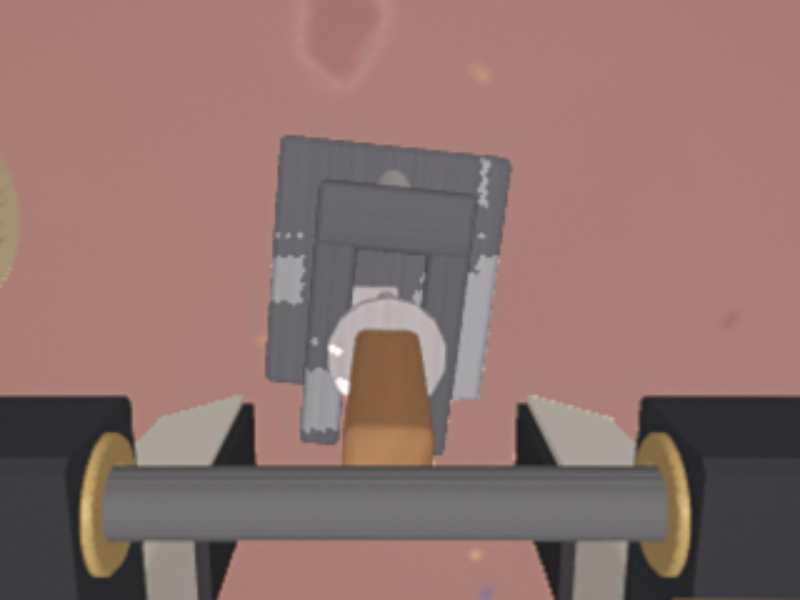

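Handle sits between the pads, aligned with the tool, and the toe shows to the left at (375,294), i.e. along -tool y. Grip.

Request:
jog_arm(deltas=[0,0,0,0,0,0,0,0,0,0,0,0,0,0,0,0,0,0,0,0,0,0,0,0,0,0,0,0,0,0], claw=0, newtons=35)

```text
time: 5.2
tool_pos: [0.5091, 0.3094, 0.1417]
tool_rot: [3.141, -0.001, 0.411]
contact_force: [1.2, -0.3, 0.1]
opening: 0.0261
```

Request:
jog_arm(deltas=[0,0,0,0,0,0,0,0,0,0,0,0,0,0,0,0,0,0,0,0,0,0,0,0,0,0,0,0,0,0])

```text
time: 5.62
tool_pos: [0.5091, 0.3093, 0.1412]
tool_rot: [3.141, -0.0, 0.411]
contact_force: [-0.1, -0.5, 2.8]
opening: 0.0174
```

Request:
jog_arm(deltas=[0,0,0,0,0,0,0,0,0,0,0,0])

```text
time: 5.78
tool_pos: [0.509, 0.3093, 0.1412]
tool_rot: [3.142, -0.0, 0.411]
contact_force: [1.1, -0.5, 2.0]
opening: 0.0178
```

```bash
python3 - <<'E'
from h import *
s=robot.observe(); print(s['tool_pos'],s['tool_rot'],s['opening'],s['contact_force'],s['qpos'])
E
```

```text
[0.5090357  0.30932369 0.14117868] [ 3.14153760e+00 -3.20813918e-04  4.10716415e-01] 0.017758109926363178 [ 1.1204007  -0.4855868   2.04682448] [ 4.17452388e-01  5.24996974e-01  1.41682499e+00 -6.13998664e-05
  1.19945025e+00  1.57755458e+00]
```

Request:
jog_arm(deltas=[0,0,0.12,0,0,0,0,0,0.12,0,0,0,-0.2,-0.06,0.12,0,0,0,-0.45,-0.13,0.12,0,0,0,-0.7,-0.2,0.12,0,0,0])

```text
time: 6.2
tool_pos: [0.4379, 0.2888, 0.152]
tool_rot: [3.142, 0.001, 0.41]
contact_force: [-0.2, -0.6, -1.5]
opening: 0.0178
```

Request:
jog_arm(deltas=[0,0,0.3,0,0,0,0,0,0.6,0,0,0,0.2,-0.2,1,0,0,0,0.2,-0.2,1,0,0,0])

```text
time: 6.53
tool_pos: [0.4623, 0.2688, 0.2583]
tool_rot: [3.14, -0.01, 0.411]
contact_force: [1.0, -0.2, -0.2]
opening: 0.0175
```

```bash
cat > goal.py <<'E'
from m3 import *
from scipy.spatial.transform import Rotation as Ro
C=np.array([.6012,.0300,.0753]); D=fr(-10.8)
def pick_pose(a,b,tip,L=.1112,lug=39):
    """tool pose with shank axis at lug-frame radial a, tangential b (from lug centre line), toe underside height 'tip' over face"""
    r=np.radians(lug); R=D[:,0]*np.cos(r)+D[:,1]*np.sin(r); t=-D[:,0]*np.sin(r)+D[:,1]*np.cos(r); n=D[:,2]
    return C+a*R+b*t+(tip+L)*n, np.c_[R,-t,-n]
def delta(P,M):
    s=robot.observe(); T=Ro.from_euler('xyz',s['tool_rot']).as_matrix()
    return ((P-s['tool_pos'])*10).round(3), (Ro.from_matrix(M@T.T).as_rotvec()/(np.pi/2)).round(3)
E
python3 - <<'E'
from goal import *
s=robot.observe(); print(s['tool_pos'],s['contact_force'],s['opening'])
print(Ro.from_matrix(pick_pose(.061,-.02,0)[1]).as_euler('xyz'))
for tip in (.1,.03,-.021): P,M=pick_pose(.061,-.021,tip); print(tip,P,delta(P,M))
print('n',D[:,2])
E
```

```text
[0.46232031 0.26884646 0.25830955] [ 1.04951449 -0.21218579 -0.17924052] 0.017465460043598093
[ 2.85614944 -0.33464732  0.54071554]
0.1 [0.57162792 0.0581076  0.29233201] (array([ 1.093, -2.107,  0.34 ]), array([-0.065, -0.264,  0.05 ]))
0.03 [0.60068719 0.05256424 0.22889047] (array([ 1.384, -2.163, -0.294]), array([-0.065, -0.264,  0.05 ]))
-0.021 [0.62185895 0.04852551 0.18266877] (array([ 1.595, -2.203, -0.756]), array([-0.065, -0.264,  0.05 ]))
n [-0.41513253  0.07919077  0.90630779]
```

Request:
jog_arm(deltas=[0.1,-0.2,0.15,-0.013,-0.053,0.01,0.2,-0.4,0.34,-0.026,-0.106,0.02,0.3,-0.6,0.34,-0.039,-0.158,0.03,0.4,-0.8,0.34,-0.052,-0.211,0.04,0.5,-1,0.34,-0.065,-0.264,0.05])

```text
time: 6.95
tool_pos: [0.5092, 0.1687, 0.2869]
tool_rot: [2.856, -0.328, 0.54]
contact_force: [0.2, -0.4, -1.4]
opening: 0.0177
```

Request:
jog_arm(deltas=[0.2,-0.3,0,0,0,0,0.4,-0.6,0,0,0,0,0.6,-1,0,0,0,0,0.6,-1,0,0,0,0,0.6,-1,0,0,0,0])

```text
time: 7.37
tool_pos: [0.5691, 0.0669, 0.2856]
tool_rot: [2.86, -0.323, 0.532]
contact_force: [0.0, 0.3, -1.1]
opening: 0.018
```

```bash
python3 - <<'E'
from goal import *
im,p=snap('wrist','w7'); snap('scene','s7')
s=robot.observe(); print(s['tool_pos'],s['contact_force'])
for tip in (.1,.03): print(tip,delta(*pick_pose(.061,-.021,tip)))
a=cv2.resize(load('w7')[0][60:240,130:370],(400,300)); b=cv2.resize(load('s7')[0][120:270,180:380],(400,300))
cv2.imwrite('pics/c7.png',np.hstack([a,b]))
E
```

```text
[0.56829763 0.06954164 0.28602122] [ 0.07959283 -0.29274208 -1.40614212]
0.1 (array([ 0.033, -0.114,  0.063]), array([ 0.002, -0.008,  0.002]))
0.03 (array([ 0.324, -0.17 , -0.571]), array([ 0.002, -0.008,  0.002]))
```

View pics/c7.png

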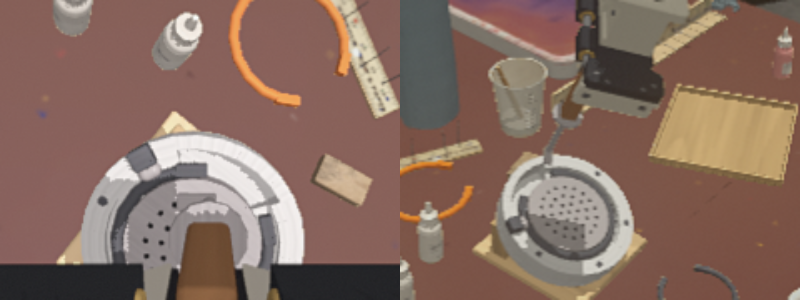

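Picture: the pick, held with the toe low, is above the drum. All clear. Now compute the entry poses, descending in the gap with the toe short of the lug and then turning under it.

```bash
python3 - <<'E'
from goal import *
L=[pick_pose(.061,-.02,.04,lug=23),pick_pose(.061,-.02,-.0195,lug=23),pick_pose(.061,-.02,-.0195,lug=39),pick_pose(.061,-.02,.0085,lug=39)]
print(delta(*L[0]))
for (P,M),(Q,N) in zip(L,L[1:]): print(((Q-P)*10).round(3),(Ro.from_matrix(N@M.T).as_rotvec()/(np.pi/2)).round(3))
E
```

```text
(array([ 0.281, -0.331, -0.467]), array([ 0.074, -0.022, -0.159]))
[ 0.247 -0.047 -0.539] [0. 0. 0.]
[-0.003  0.178 -0.017] [-0.074  0.014  0.161]
[-0.116  0.022  0.254] [0. 0. 0.]
```

Request:
jog_arm(deltas=[0.09,-0.11,-0.15,0.025,-0.007,-0.053,0.18,-0.22,-0.3,0.05,-0.015,-0.106,0.281,-0.331,-0.467,0.074,-0.022,-0.159,0.281,-0.331,-0.467,0.074,-0.022,-0.159,0.281,-0.331,-0.467,0.074,-0.022,-0.159])

```text
time: 7.88
tool_pos: [0.5961, 0.0375, 0.2391]
tool_rot: [2.96, -0.398, 0.254]
contact_force: [-0.5, 0.6, -0.1]
opening: 0.0177
```

```bash
python3 - <<'E'
from goal import *
im,p=snap('wrist','w8'); snap('scene','s8');snap('top','t8')
s=robot.observe(); print(s['tool_pos'],s['contact_force'])
for tip in (.04,-.0195): print(delta(*pick_pose(.061,-.02,tip,lug=23)))
a=cv2.resize(load('w8')[0][60:240,130:370],(400,300),interpolation=2); b=cv2.resize(load('s8')[0][160:265,200:340],(400,300),interpolation=2);c=cv2.resize(load('t8')[0][150:240,190:310],(400,300),interpolation=2)
cv2.imwrite('pics/c8.png',np.vstack([np.hstack([a,b]),np.hstack([c,c*0])]))
E
```

```text
[0.59703117 0.0375543  0.24153174] [ 0.3027792  -0.99761192 -1.48667963]
(array([-0.006, -0.011, -0.022]), array([ 0.001,  0.002, -0.003]))
(array([ 0.241, -0.058, -0.561]), array([ 0.001,  0.002, -0.003]))
```

View pics/c8.png

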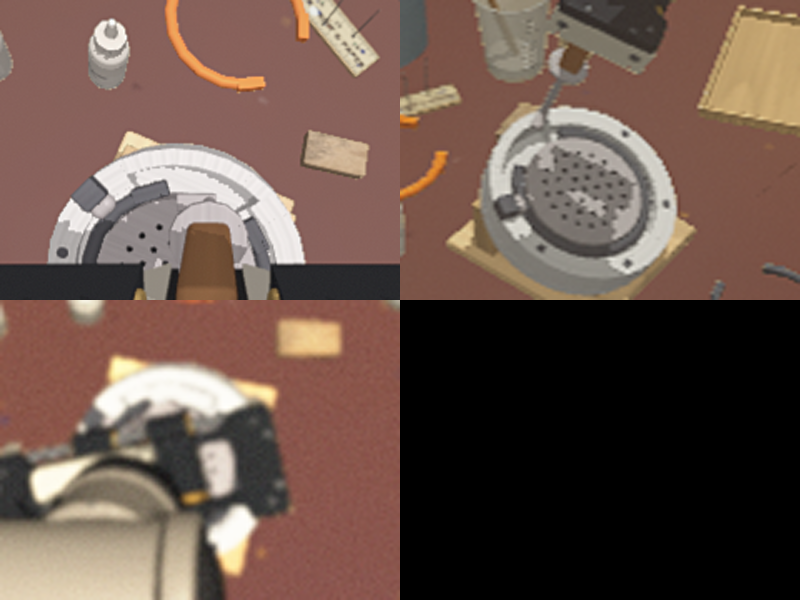

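The toe shows above the gap at scene crop (552,155). Check that against the pose, then descend.

```bash
python3 - <<'E'
from goal import *
s=robot.observe(); T=Ro.from_euler('xyz',s['tool_rot']).as_matrix(); p=load('s8')[1]
X=s['tool_pos']+T@np.array([[0,0,.108],[0,-.018,.108]]).T.T[0]; Y=s['tool_pos']+T@np.array([0,-.018,.108])
print('axis,tip expected',proj(p,[X,Y])); im=load('s8')[0]
g=cv2.cvtColor(im,cv2.COLOR_BGR2GRAY); print(g[200:222,244:264])
E
```

```text
axis,tip expected [[249.41158466 199.01385647]
 [247.1822529  204.50987943]]
[[190 202 204 185 175 156 106 149 197 209 207 207 207 207 207 207 207 207
  207 207]
 [210 210 196 174 175 157 110 156 204 212 210 210 210 209 208 209 210 210
  210 209]
 [209 198 175 174 175 157 109 109 174 210 208 206 207 208 207 207 207 206
  206 206]
 [211 189 161 177 175 156 120 122 162 193 191 182 165 167 158 140 154 168
  168 179]
 [198 140  94 121 134 108 112 126 120 113 112 106  97 100 102 103 100 103
  108 107]
 [ 99 105 107 103  97 100 114 123 122 125 118  96  88  98  96  97  95  95
   95  96]
 [106 110 114 123 130 125 124 119 135 155 134  79  88 102 100  99 100  99
   98  98]
 [113 126 138 147 146 137 121 120 162 206 194 117  71  83  89  93  91  93
   93  90]
 [137 146 146 143 142 138 127 120 148 197 188 114 124 122 135 150 150 149
  139 124]
 [145 144 141 144 148 149 144 129 149 183 187 174 173 172 173 172 172 173
  173 174]
 [145 147 145 180 211 212 194 163 174 172 169 170 171 171 170 169 170 171
  171 170]
 [180 209 207 208 207 200 181 172 173 152 110 144 173 172 172 171 171 171
  170 170]
 [208 206 205 206 196 174 171 173 153 112 115 115 112 144 173 172 172 171
  169 171]
 [205 205 206 195 174 172 172 172 153 117 115 117 107  91 102 112 146 141
   79 144]
 [205 206 185 123 142 172 171 171 175 157 113 118 104  67  74 106 117 107
  120 158]
 [207 192 143 112 115 146 172 172 175 147  90 119 120 121 121 119 119 118
  117 114]
 [207 179 110 115 149 177 173 173 173 144  71 108 119 120 118 119 118 116
  116 115]
 [191 143 114 115 150 176 173 172 173 158 117 119 119 118 119 119 105  73
   96 120]
 [132 116 119 117 147 174 174 161 160 158 116 119 118 117 118 120 103  78
   99 118]
 [101 121 119 118 116 114  99  63 130 159 117 120  99  51  86 120 119 120
  120 120]
 [101 120 120 119 117 118 120 111 108 119 118 119 113  91 100 119 120 120
  119 120]
 [128 121 118 119 119 120 120 120 121 120 119 116 120 119 120 119 118 118
  119 119]]
```

Request:
jog_arm(deltas=[0.06,-0.025,-0.15,0,0,0,0.12,-0.035,-0.3,0,0,0,0.15,-0.04,-0.36,0,0,0,0.18,-0.046,-0.42,0,0,0,0.18,-0.046,-0.42,0,0,0])

```text
time: 8.45
tool_pos: [0.615, 0.032, 0.1978]
tool_rot: [2.959, -0.4, 0.252]
contact_force: [-0.5, 0.5, -0.8]
opening: 0.0175
```

```bash
python3 - <<'E'
from goal import *
print(delta(*pick_pose(.061,-.02,-.0195,lug=23)),robot.observe()['contact_force'])
E
```

```text
(array([ 0.061, -0.002, -0.123]), array([ 0.001,  0.001, -0.001])) [-0.47320619  0.50499176 -0.75180793]
```

Request:
jog_arm(deltas=[0.03,-0.004,-0.06,0,0,0,0.055,-0.008,-0.13,0,0,0,0.055,-0.008,-0.13,0,0,0,0.055,-0.008,-0.13,0,0,0])

```text
time: 8.78
tool_pos: [0.6204, 0.0308, 0.1849]
tool_rot: [2.959, -0.4, 0.251]
contact_force: [0.1, -0.5, -1.5]
opening: 0.0176
```

```bash
python3 - <<'E'
from goal import *
print(delta(*pick_pose(.061,-.02,-.0195,lug=23)),delta(*pick_pose(.061,-.02,-.0195,lug=39)),robot.observe()['contact_force'])
E
```

```text
(array([0.007, 0.009, 0.005]), array([ 0.001,  0.001, -0.001])) (array([ 0.005,  0.187, -0.012]), array([-0.073,  0.015,  0.16 ])) [ 0.09204401 -0.53618762 -1.46514646]
```

Request:
jog_arm(deltas=[0.005,0.06,-0.004,-0.024,0.005,0.053,0.008,0.125,-0.008,-0.049,0.01,0.107,0.005,0.187,-0.012,-0.073,0.015,0.16,0.005,0.187,-0.012,-0.073,0.015,0.16,0.005,0.187,-0.012,-0.073,0.015,0.16])

```text
time: 9.2
tool_pos: [0.6211, 0.0497, 0.1845]
tool_rot: [2.856, -0.336, 0.538]
contact_force: [-0.5, 0.8, -1.0]
opening: 0.0181
```

```bash
python3 - <<'E'
from goal import *
print(delta(*pick_pose(.061,-.02,-.0195,lug=39)),robot.observe()['contact_force'],robot.observe()['torque'])
E
```

```text
(array([-0.003, -0.001, -0.007]), array([-0.001,  0.001,  0.001])) [-0.45575575  0.816695   -0.99340894] [-0.00664617  0.36278458  0.01463286]
```

Request:
jog_arm(deltas=[-0.012,0.002,0.027,0,0,0,-0.025,0.005,0.054,0,0,0,-0.037,0.007,0.082,0,0,0,-0.037,0.007,0.082,0,0,0])

```text
time: 9.53
tool_pos: [0.6171, 0.0498, 0.1928]
tool_rot: [2.856, -0.335, 0.539]
contact_force: [0.2, -1.7, -4.0]
opening: 0.0177
```

Request:
jog_arm(deltas=[-0.012,0.002,0.027,0,0,0,-0.025,0.005,0.054,0,0,0,-0.037,0.007,0.082,0,0,0,-0.037,0.007,0.082,0,0,0])

```text
time: 9.87
tool_pos: [0.6137, 0.0509, 0.2013]
tool_rot: [2.855, -0.336, 0.54]
contact_force: [0.5, -1.1, -2.6]
opening: 0.0176
```

```bash
python3 - <<'E'
from goal import *
snap('scene','s9'); snap('wrist','w9'); s=robot.observe()
print(delta(*pick_pose(.061,-.02,.0085,lug=39)),s['contact_force'],s['torque'])
E
```

```text
(array([-0.047,  0.007,  0.081]), array([-0.   ,  0.001,  0.   ])) [ 0.78565247 -0.72807719 -2.5663917 ] [-0.08925871  0.34519794 -0.11039766]
```

Request:
jog_arm(deltas=[-0.012,0.002,0.027,0,0,0,-0.025,0.005,0.054,0,0,0,-0.037,0.007,0.082,0,0,0,-0.05,0.01,0.108,0,0,0,-0.05,0.01,0.108,0,0,0])

```text
time: 10.38
tool_pos: [0.6088, 0.052, 0.2123]
tool_rot: [2.855, -0.336, 0.541]
contact_force: [0.7, 0.3, -1.5]
opening: 0.0179
```

```bash
python3 - <<'E'
from goal import *
snap('scene','s10'); snap('wrist','w10'); s=robot.observe()
print(delta(*pick_pose(.061,-.02,.0085,lug=39)),s['contact_force'],s['torque'])
a=cv2.resize(load('w10')[0][60:240,130:370],(400,300),interpolation=2); b=cv2.resize(load('s10')[0][160:265,200:340],(400,300),interpolation=2)
cv2.imwrite('pics/c10.png',np.hstack([a,b]))
# dark-mask comparison around the drum in scene
E
```

```text
(array([ 0.004, -0.002, -0.027]), array([0.   , 0.001, 0.   ])) [-0.11111794 -0.30680618 -1.72664688] [-0.1912682   0.34343966 -0.06264891]
```

View pics/c10.png

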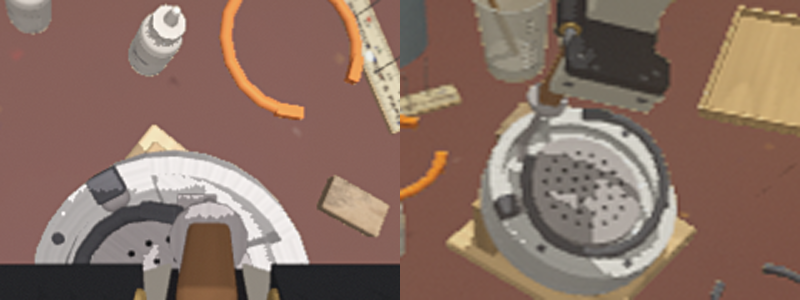

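The ring's end is raised: in the scene crop the ring stands inside the nose, clear of the groove. Lower it gently, then back the toe out.

Request:
jog_arm(deltas=[0.024,-0.005,-0.053,0,0,0,0.048,-0.009,-0.106,0,0,0,0.06,-0.011,-0.13,0,0,0,0.07,-0.013,-0.15,0,0,0,0.08,-0.015,-0.175,0,0,0])

```text
time: 10.9
tool_pos: [0.6167, 0.0504, 0.1933]
tool_rot: [2.856, -0.335, 0.54]
contact_force: [-0.4, -0.8, -0.7]
opening: 0.0174
```

```bash
python3 - <<'E'
from goal import *
s=robot.observe(); print(s['contact_force'],s['torque'],delta(*pick_pose(.061,-.02,-.012,lug=39)))
E
```

```text
[-0.40645824 -0.83653316 -0.6770182 ] [ 0.06381871  0.34315547 -0.02602792] (array([ 0.01 , -0.003, -0.027]), array([-0.,  0.,  0.]))
```

Request:
jog_arm(deltas=[0.008,-0.002,-0.02,0,0,0,0.016,-0.003,-0.038,0,0,0,0.016,-0.003,-0.038,0,0,0,0.016,-0.003,-0.038,0,0,0])

```text
time: 11.23
tool_pos: [0.6182, 0.0501, 0.1899]
tool_rot: [2.856, -0.335, 0.54]
contact_force: [-0.7, 0.1, -0.9]
opening: 0.0174
```

```bash
python3 - <<'E'
from goal import *
s=robot.observe(); print(s['contact_force'],s['torque'],delta(*pick_pose(.061,-.02,-.012,lug=39)),delta(*pick_pose(.061,-.02,-.012,lug=23)))
E
```

```text
[-0.6894807   0.07177054 -0.93418994] [0.13436614 0.33187002 0.00943203] (array([-0.005,  0.   ,  0.006]), array([-0.,  0.,  0.])) (array([-0.002, -0.178,  0.023]), array([ 0.074, -0.014, -0.161]))
```

Force is back to the no-load value, so the lug rests on the face. Back out by turning, then rise along the normal.

Request:
jog_arm(deltas=[0.001,-0.06,0.006,0.025,-0.005,-0.054,0,-0.12,0.014,0.05,-0.01,-0.108,-0.002,-0.178,0.021,0.074,-0.014,-0.161,-0.002,-0.178,0.021,0.074,-0.014,-0.161,-0.002,-0.178,0.021,0.074,-0.014,-0.161])

```text
time: 11.65
tool_pos: [0.6181, 0.0321, 0.1923]
tool_rot: [2.96, -0.4, 0.251]
contact_force: [0.5, 0.2, -1.5]
opening: 0.0177
```

Request:
jog_arm(deltas=[-0.06,0.01,0.13,0,0,0,-0.12,0.02,0.26,0,0,0,-0.18,0.034,0.4,0,0,0,-0.24,0.045,0.53,0,0,0,-0.24,0.045,0.53,0,0,0])

```text
time: 12.07
tool_pos: [0.5947, 0.0374, 0.2483]
tool_rot: [2.959, -0.404, 0.253]
contact_force: [-0.5, 0.2, -0.9]
opening: 0.0176
```

Request:
jog_arm(deltas=[-0.2,0.2,0.2,0,0,0,-0.4,0.5,0.3,0,0,0,-0.6,0.9,0.3,0,0,0,-0.6,0.9,0.3,0,0,0])

```text
time: 12.4
tool_pos: [0.5316, 0.1318, 0.2753]
tool_rot: [2.963, -0.4, 0.255]
contact_force: [0.7, 0.2, -2.2]
opening: 0.0173
```

```bash
python3 - <<'E'
from goal import *
s=robot.observe(); print(s['tool_pos'],s['contact_force'],s['opening'])
M=Ro.from_euler('xyz',[np.pi,0,.4107]).as_matrix(); print(delta(np.array([.437,.2875,.20]),M))
snap('wrist','w11'); snap('scene','s11'); snap('top','t11')
# numeric look: dark mask on drum in wrist & scene
p=load('w11')[1]; print(proj(p,[C, C+D@[.0459,.0371,.005], C+D@[.0534,.0278,0]]))
E
```

```text
[0.5315975  0.13178556 0.27525198] [ 0.72941795  0.16552946 -2.23536227] 0.017339268261202335
(array([-0.946,  1.557, -0.753]), array([0.023, 0.277, 0.12 ]))
[[314.05406942 191.9524915 ]
 [304.03508888 148.37392759]
 [312.80751231 145.2769839 ]]
```

Request:
jog_arm(deltas=[-0.15,0.15,0,0.005,0.06,0.026,-0.3,0.3,0,0.01,0.12,0.052,-0.45,0.45,0,0.015,0.18,0.078,-0.6,0.6,0,0.019,0.23,0.1,-0.75,0.8,0,0.023,0.277,0.12])

```text
time: 12.97
tool_pos: [0.46, 0.2055, 0.2749]
tool_rot: [3.139, 0.004, 0.404]
contact_force: [1.1, 0.4, -1.6]
opening: 0.0177
```

Request:
jog_arm(deltas=[-0.1,0.3,0,0,0,0,-0.18,0.6,0,0,0,0,-0.18,0.775,0,0,0,0,-0.18,0.775,0,0,0,0,-0.18,0.775,0,0,0,0])

```text
time: 13.38
tool_pos: [0.442, 0.2837, 0.2741]
tool_rot: [3.137, 0.002, 0.405]
contact_force: [0.8, 0.3, -0.8]
opening: 0.0179
```

```bash
python3 - <<'E'
from goal import *
s=robot.observe(); M=Ro.from_euler('xyz',[np.pi,0,.4107]).as_matrix(); print(s['tool_pos'],delta(np.array([.439,.2893,.1545]),M))
E
```

```text
[0.4419606  0.28372392 0.27409241] (array([-0.03 ,  0.056, -1.196]), array([ 0.003, -0.   ,  0.003]))
```

Request:
jog_arm(deltas=[-0.03,0.056,-0.35,0.003,0,0.003,-0.03,0.056,-0.7,0.003,0,0.003,-0.03,0.056,-1,0.003,0,0.003,-0.03,0.056,-1,0.003,0,0.003])

```text
time: 13.72
tool_pos: [0.4355, 0.2865, 0.1692]
tool_rot: [3.141, 0.011, 0.408]
contact_force: [-0.8, 0.9, -2.0]
opening: 0.0173
```

Request:
jog_arm(deltas=[0,0,-0.1,0,0,0,0,0,-0.196,0,0,0,0,0,-0.196,0,0,0,0,0,-0.196,0,0,0])

```text
time: 14.05
tool_pos: [0.4387, 0.2898, 0.1563]
tool_rot: [-3.141, -0.002, 0.409]
contact_force: [-0.0, -0.2, -0.2]
opening: 0.0176
```

```bash
python3 - <<'E'
from goal import *
s=robot.observe(); M=Ro.from_euler('xyz',[np.pi,0,.4107]).as_matrix(); print(s['tool_pos'],delta(np.array([.509,.3093,.1545]),M))
im,p=snap('wrist','w12')
# flange in view: bright grey pixels near expected flange
F=np.array([.439,.2893,.103]); print('exp flange centre',proj(p,F)); 
from m4 import top
E
```

```text
[0.43871606 0.28979957 0.15632174] (array([ 0.703,  0.195, -0.018]), array([-0.001,  0.001,  0.001]))
exp flange centre [[254.07148339 197.60033785]]
((211.0, 44.0), (24.0, 22.0), 90.0) ((292.0, 113.5), (21.0, 22.0), 90.0)
handle top [0.50998476 0.30822487 0.17631812]
edges yaw [np.float64(-66.3), np.float64(-157.9), np.float64(113.7)] [np.float64(16.4), np.float64(16.6), np.float64(16.7)] ctr@.18 [0.50986388 0.30747574 0.18      ]
edges yaw [np.float64(-66.6), np.float64(-154.2), np.float64(113.4)] [np.float64(17.3), np.float64(16.2), np.float64(17.6)] ctr@.18 [0.50959696 0.3087394  0.18      ]
w4 tips [[0.4739, 0.3195, 0.1], [0.4775, 0.3083, 0.1], [0.4836, 0.2882, 0.1], [0.4874, 0.2763, 0.1]]
w5 tips [[0.4753, 0.3212, 0.1], [0.4781, 0.3098, 0.1], [0.484, 0.2894, 0.1], [0.4874, 0.2783, 0.1]]
shank [[243.30045669 338.06921627]] cam [0.23138499 0.74902241 0.8192785 ]
15 [[234.72268604 336.75978945]]
105 [[241.15000649 346.16807171]]
195 [[251.9815743  339.96974702]]
285 [[245.42296338 330.78796921]]
```

Slide in, lower onto the prongs and open.

Request:
jog_arm(deltas=[0.2,0.055,-0.01,0,0,0,0.45,0.125,-0.01,0,0,0,0.703,0.195,-0.01,0,0,0,0.703,0.195,-0.01,0,0,0,0.703,0.195,-0.01,0,0,0])

```text
time: 14.52
tool_pos: [0.5094, 0.3096, 0.155]
tool_rot: [-3.141, -0.002, 0.409]
contact_force: [-0.9, -0.7, -1.3]
opening: 0.0175
```

Request:
jog_arm(deltas=[0,0,-0.05,0,0,0,0,0,-0.1,0,0,0,0,0,-0.137,0,0,0,0,0,-0.137,0,0,0])

```text
time: 14.85
tool_pos: [0.508, 0.3092, 0.1411]
tool_rot: [3.142, -0.001, 0.41]
contact_force: [-0.0, 0.4, -0.0]
opening: 0.0177
```

```bash
python3 - <<'E'
from goal import *
s=robot.observe(); print(s['tool_pos'],s['contact_force'],s['torque'])
E
```

```text
[0.50795181 0.30922096 0.14108658] [-0.04882121  0.40758833 -0.01307076] [-0.02087019 -0.03145239 -0.00816633]
```

Request:
jog_arm(deltas=[0,0,0,0,0,0,0,0,0,0,0,0,0,0,0,0,0,0,0,0,0,0,0,0,0,0,0,0,0,0], claw=0.5)

```text
time: 15.27
tool_pos: [0.5082, 0.3094, 0.1408]
tool_rot: [-3.141, -0.001, 0.41]
contact_force: [-0.0, -0.4, -0.3]
opening: 0.0444
```

Request:
jog_arm(deltas=[0,0,0,0,0,0,0,0,0.25,0,0,0,0,0,0.55,0,0,0,0,0,0.85,0,0,0,0,0,1,0,0,0])

```text
time: 15.68
tool_pos: [0.5094, 0.3099, 0.2447]
tool_rot: [-3.141, -0.006, 0.41]
contact_force: [-0.0, -0.3, -0.0]
opening: 0.0461
```

Request:
jog_arm(deltas=[-0.2,-0.3,0.1,0,0,0,-0.3,-0.6,0.1,0,0,0,-0.3,-0.9,0.1,0,0,0,-0.3,-0.9,0.1,0,0,0,-0.3,-0.9,0.1,0,0,0])

```text
time: 16.1
tool_pos: [0.4785, 0.2184, 0.2513]
tool_rot: [-3.141, -0.002, 0.407]
contact_force: [0.8, -0.9, -0.2]
opening: 0.046
```

```bash
python3 - <<'E'
from h import *
snap('wrist','w13'); snap('scene','s13'); snap('top','t13')
def m(f,x0,y0,x1,y1,lo):
    im,p=load(f); h=cv2.cvtColor(im,cv2.COLOR_BGR2HSV); q=np.zeros(h.shape[:2],np.uint8)
    q[y0:y1,x0:x1]=((h[...,0]>5)&(h[...,0]<22)&(h[...,1]>115)&(h[...,2]>lo))[y0:y1,x0:x1]
    return q,p
for a,b in (('scene0','s13'),('top0','t13')):
    d=cv2.absdiff(load(a)[0],load(b)[0]).max(2)
    x0,y0,x1,y1=(190,270,290,370) if a[0]=='s' else (120,205,165,255)
    print(a,'rack diff px>40:',(d[y0:y1,x0:x1]>40).sum(),'of',(x1-x0)*(y1-y0))
p=load('w13')[1]; print(proj(p,[[.51,.308,.18],[.6012,.03,.0753]]))
print(robot.observe()['tool_pos'])
E
```

```text
scene0 rack diff px>40: 107 of 10000
top0 rack diff px>40: 1811 of 2250
[[161.71005941 109.8702481 ]
 [455.97129377 133.35487049]]
[0.47850076 0.2201425  0.25070273]
```

Request:
jog_arm(deltas=[0.1,-0.3,0,0,0,0,0.2,-0.6,0,0,0,0,0.35,-0.9,0,0,0,0])

```text
time: 16.5
tool_pos: [0.5132, 0.1299, 0.2506]
tool_rot: [-3.141, -0.001, 0.413]
contact_force: [0.6, 0.3, 1.1]
opening: 0.0459
```

Request:
jog_arm(deltas=[0.2,-0.4,-0.2,0,0,0,0.36,-0.82,-0.28,0,0,0,0.36,-0.82,-0.28,0,0,0,0.36,-0.82,-0.28,0,0,0,0.36,-0.82,-0.28,0,0,0])

```text
time: 16.92
tool_pos: [0.5495, 0.048, 0.2223]
tool_rot: [-3.14, -0.0, 0.409]
contact_force: [-0.1, -0.8, 0.3]
opening: 0.0462
```

```bash
python3 - <<'E'
from h import *
snap('wrist','w14')
E
```

Request:
jog_arm(deltas=[0.1,-0.4,-0.1,0,0,0,0.2,-0.8,-0.1,0,0,0,0.2,-0.8,-0.1,0,0,0,0.2,-0.8,-0.1,0,0,0,0.2,-0.8,-0.1,0,0,0])

```text
time: 17.38
tool_pos: [0.5693, -0.0309, 0.2132]
tool_rot: [-3.141, -0.002, 0.411]
contact_force: [0.0, 0.4, 0.2]
opening: 0.046
```

```bash
python3 - <<'E'
from goal import *
snap('wrist','w15'); print(robot.observe()['tool_pos'])
# rectify both onto face plane: 1 px = 1 mm, x up, y left; dark pixels as polar listing
for f in ('w3','w14','w15'):
    im,p=load(f); g=cv2.cvtColor(im,cv2.COLOR_BGR2HSV)
    xs=np.arange(84,-84,-4)/1e3; ys=np.arange(84,-84,-3)/1e3
    print(f)
    for x in xs:
        q=proj(p,[C+D@[x,y,0] for y in ys]); v=cv2.remap(g[...,2],q[:,:1].astype(np.float32),q[:,1:].astype(np.float32),1,borderValue=255).ravel()
        print('%4d '%(x*1e3)+''.join('#' if a<75 else '+' if a<110 else '.' for a in v))
E
```

```text
[ 0.56921806 -0.03063797  0.21329374]
w3
  84 ........................................................
  80 ........................................................
  76 ........................................................
  72 ........................................................
  68 ........................................................
  64 ........................................................
  60 ........................................................
  56 .................+...................+..................
  52 ...............+....................#...+...............
  48 .............+..........................................
  44 ............#++...........................+.............
  40 ...+#.......#+++........................................
  36 ..++++##...++#+.............#............++.............
  32 ..++++++..++##..........+.......#..........+............
  28 .++++++...+##.......#..............#+.......+...........
  24 .++++++..++#................#...............+...........
  20 ...++#...+++............#.......#............+..........
  16 
[... 6060 characters left out ...]
..................
 -40 ..........++++#.........................................
 -44 ...........+++++.........................+..............
 -48 .............+++++......................................
 -52 ..............++++++.................+..................
 -56 ...............+++++.+++..........++++..................
 -60 .................++++++..++....+++++++..................
 -64 ...................+++.........++++++...................
 -68 ..............................+++.......................
 -72 ........................................................
 -76 ........................................................
 -80 ........................................................
```

```bash
python3 - <<'E'
from goal import *
for f in ('w14','w15'):
    im,p=load(f); g=cv2.cvtColor(im,cv2.COLOR_BGR2GRAY)
    xs=np.arange(66,24,-1.5)/1e3; ys=np.arange(62,4,-1)/1e3
    print(f,'y 62..5 step1')
    for x in xs:
        q=proj(p,[C+D@[x,y,0] for y in ys]).astype(np.float32); v=cv2.remap(g,q[:,:1],q[:,1:],1).ravel()
        print('%5.1f '%(x*1e3)+''.join(chr(97+int(a)//12) for a in v))
E
```

```text
w14 y 62..5 step1
 66.0 srpooooqtuuuuuuuuuuuuuuuuuuuuuuuuuuuuuuuuuuuuuuuuuuuuuuuuu
 64.5 qoooopsuuuuuuuuuuuuuuuuuuuuuuuuuuuuuuuuuuuuuuuuuuuuuuuuuuu
 63.0 oooortuuuuuuuuuuuuuuuuuuuuuuuuuuuuuuuuuuuuuuuuuuuuuuuuuuuu
 61.5 ooqtuuuuuuuuuuuuuutuuuuuuuuuuuuuuuuuuuuuuuuuuuuuuuuuuuuuuu
 60.0 prtuuuuuuuuuuuuuuuuuuuuuuuuuuuuuuuuuuuuuuuuuuuuuuuuuuuuuuu
 58.5 tuuuuuuuuuuuuuuuuuuuuuuuuuuuuuuuuuuuuuuuuuuuuuuttttssrqqqq
 57.0 uuuuuuuuuuuuuuuuuuuuuuuuuuuuuuuuuuuuuuuuuuuttrpnnnnnnnnnnn
 55.5 uuuuuuuuuuuuuuuuuuuuuuuuuuuuuuuuuuuuuuttsqpnnnnnnnnnnmmmll
 54.0 uuuuuuuuutrrtuuuuuuuuuuuuuuuttuuutqopqonmnnnnnnnnnnnnmmmlm
 52.5 uuuuuutsqpooqtuuuuuuuuuuuuuutqqtqkhghjmnnnnnnnnnnnonnmmmmm
 51.0 uusqqpoonnnnnrsuuuuuuuuuuurrqomjhgijkijmnnnnnnoppnonnmmmmm
 49.5 turppppponnnnnnprtuuuuuuurpnlhghijkkkjiimooprrssqommmmmmmm
 48.0 tppppppppponnnnnnprsttqppnkhghikkkkkkkjhkrssronmmmmmmmmmmm
 46.5 uqpppppppppppponnpqqrponkhhhikkkkkjjjkkjkqsrqommmmmmmmmmmm
 45.0 tppppppppppppppppoppnljgghjkkkkkkjjkkjijkmrpmmmmmmmmmmmmmm
 43.5 ppppppppppppppppppnligggghkkkkkjjkkkkkkkmpsqnmmmmmmmmmmmmm
 42.0 pppppppppppppppppmhggghhghjkkjkkkkkk
[... 1875 characters left out ...]
ppqqppppkgghhhhhhggghhhhhhhilnnnnnnnnnnnnnnnnnnnnn
 39.0 qqpppppppqqpppplhhhhhhhghhhhhhhhhjlnnnnnnnnnnnnnnnnnnnnnnn
 37.5 opppppppqqppppnihhhhhggghhhhhhhjlnnnnnnnnnnnnnnnnnnnnnnnnn
 36.0 kopppopqqpppppkhghgghhhhhhhhhjmnnnnnnnnnnnnnnnnnlkmnnnnnnn
 34.5 mnmmmoqqpppppkhggghghhhhghikmnnnnnnnnnnnnnnnnnnjdcdinnnnnn
 33.0 nnnmlmoqpppojhhhhghhhhhghkmnnnnnnnnnnnnnnnnnnnnidcdjnnnnnn
 31.5 onnnmllpppnihhhhhhhhhggimnnnnnnnnnnnnnnnnnnnnnnnjjkmnnnnnn
 30.0 oonnmlknpmhhhhhhhgggfgjmnnnnnnnnnnnnnnllmnnnnnnnnnnnnnnnnn
 28.5 onnmlkkmkhhhhhhhggffgknnnnnnnnnnnnnnlgcdinnnnnnnnnnnnnnnnn
 27.0 nnmmlkjihhhhhhgggffhlnnnnnnnnnnnnnnnjdcchmnnnnnnnnnnnnnnnn
 25.5 mmmlkihhhhhhhgggffilnnnnnnnnnnnnnnnnnkhimnnnnnnnnnnnnnnnnn
```

```bash
python3 - <<'E'
from goal import *
pa=load('w14')[1];pb=load('w15')[1]
def pt(a,b):
    X=[]
    for p,q in ((pa,a),(pb,b)): X.append((p,proj(p,C+D@[q[0]/1e3,q[1]/1e3,0])[0]))
    return (D.T@(tri(*X)-C))*1e3
print('outer top',pt((52.5,25.5),(52.7,28)),'inner top',pt((45.5,22.5),(45,24.5)))
# nose block corner and screw sanity
im,p=load('top0'); h=cv2.cvtColor(im,cv2.COLOR_BGR2HSV)
m=((h[...,0]>12)&(h[...,0]<32)&(h[...,1]>70)&(h[...,2]>150)).astype(np.uint8); m[:, :300]=0; m[:195]=0; m[285:]=0; m[:,395:]=0
m=cv2.morphologyEx(m,cv2.MORPH_OPEN,np.ones((5,5)))
c=max(cv2.findContours(m,0,1)[0],key=cv2.contourArea); b=cv2.boxPoints(cv2.minAreaRect(c)); print(b)
w=np.array([onz(p,u,.014) for u in b]); print(w.round(4),w.mean(0),[round(np.degrees(np.arctan2(*(w[i+1]-w[i])[1::-1])),1) for i in range(3)],[np.linalg.norm(w[i+1]-w[i]).round(4) for i in range(3)])
E
```

```text
outer top [55.26994866 26.24117351  7.55960118] inner top [47.84667872 23.10617188  6.83403247]
[[313.4988  210.2933 ]
 [379.30136 198.94803]
 [390.86026 265.9896 ]
 [325.0577  277.33487]]
[[ 0.5837 -0.1811  0.014 ]
 [ 0.6198 -0.3791  0.014 ]
 [ 0.4227 -0.4038  0.014 ]
 [ 0.3895 -0.2111  0.014 ]] [ 0.50395036 -0.29380209  0.014     ] [np.float64(-79.7), np.float64(-172.8), np.float64(99.8)] [np.float64(0.2012), np.float64(0.1986), np.float64(0.1955)]
```

```bash
cat >> goal.py <<'E'
def lug_pose(x,y,h,ang=39.5,tilt=4.8):
    r=np.radians(ang); e=np.radians(tilt); R=D[:,0]*np.cos(r)+D[:,1]*np.sin(r); n=D[:,2]
    m=n*np.cos(e)-R*np.sin(e); Y=R*np.cos(e)+n*np.sin(e)
    return C+D@np.array([x,y,0])+h*m, np.c_[np.cross(Y,-m),Y,-m]
E
python3 - <<'E'
from goal import *
P,M=lug_pose(.0435,.0355,.08); print(P,delta(P,M), delta(P,M)[1]/3)
Q,_=lug_pose(.0435,.0355,.013); print((Q-P)*10)
E
```

```text
[0.60808756 0.06049144 0.16375123] (array([ 0.389,  0.911, -0.495]), array([-0.287, -0.22 ,  1.039])) [-0.09566667 -0.07333333  0.34633333]
[ 0.3223584  -0.02518892 -0.58681392]
```

Request:
jog_arm(deltas=[0,0.04,0,-0.019,-0.015,0.069,0,0.1,0,-0.038,-0.029,0.139,0,0.15,0,-0.057,-0.044,0.208,0,0.2,0,-0.077,-0.059,0.277,0,0.25,0,-0.096,-0.073,0.346], claw=0.3)

```text
time: 17.85
tool_pos: [0.5691, -0.005, 0.2134]
tool_rot: [2.953, 0.005, 0.963]
contact_force: [0.5, -0.6, 0.5]
opening: 0.0279
```

Request:
jog_arm(deltas=[0.02,0.06,0,-0.019,-0.015,0.069,0.05,0.12,0,-0.038,-0.029,0.139,0.08,0.18,0,-0.057,-0.044,0.208,0.1,0.24,0,-0.077,-0.059,0.277,0.12,0.3,0,-0.096,-0.073,0.346])

```text
time: 18.27
tool_pos: [0.5809, 0.0251, 0.2135]
tool_rot: [2.795, 0.108, 1.499]
contact_force: [-0.2, 0.0, 0.5]
opening: 0.0277
```

Request:
jog_arm(deltas=[0.05,0.06,0,-0.019,-0.015,0.069,0.1,0.12,0,-0.038,-0.029,0.139,0.15,0.18,0,-0.057,-0.044,0.208,0.2,0.27,0,-0.077,-0.059,0.277,0.25,0.35,0,-0.096,-0.073,0.346])

```text
time: 18.68
tool_pos: [0.6058, 0.0601, 0.2134]
tool_rot: [2.711, 0.276, 2.027]
contact_force: [-0.8, -0.2, -0.5]
opening: 0.0273
```

```bash
python3 - <<'E'
from goal import *
s=robot.observe(); print(s['tool_pos'],s['qpos'],s['opening']); P,M=lug_pose(.0435,.0355,.05); print(P,delta(P,M))
im,p=snap('wrist','w16'); pts=[C,C+D@[.0515,.0247,.009],C+D@[.043,.036,.009],C+D@[.0435,.0355,0]]; print(proj(p,pts))
E
```

```text
[0.60578983 0.06014294 0.21343124] [-0.00768602  0.23657067  1.77929915 -0.05892408  0.62065577 -0.48569323] 0.02725044424442706
[0.62252151 0.05936357 0.13747598] (array([ 0.167, -0.008, -0.76 ]), array([ 0.002,  0.002, -0.002]))
[[176.20880721 165.01909985]
 [235.07768378 180.36326353]
 [235.59501634 165.672879  ]
 [235.39351355 164.71600537]]
```

Request:
jog_arm(deltas=[0.05,0,-0.25,0,0,0,0.11,-0.005,-0.5,0,0,0,0.167,-0.008,-0.76,0,0,0,0.167,-0.008,-0.76,0,0,0,0.167,-0.008,-0.76,0,0,0])

```text
time: 19.15
tool_pos: [0.6221, 0.0577, 0.1361]
tool_rot: [2.714, 0.272, 2.02]
contact_force: [0.2, 0.2, 0.8]
opening: 0.0277
```

```bash
python3 - <<'E'
from goal import *
s=robot.observe(); print(s['tool_pos'],s['contact_force']); P,M=lug_pose(.0435,.0355,.013); print(P,delta(P,M))
im,p=snap('wrist','w17'); print(proj(p,[C+D@[.0515,.0247,.009],C+D@[.043,.036,.009],C+D@[.035,.045,.009]]))
g=cv2.cvtColor(load('w17')[0],cv2.COLOR_BGR2GRAY)
for v in range(130,250,4): print(v,''.join(chr(97+int(a)//12) for a in g[v,205:315:2]))
E
```

```text
[0.62213291 0.05769651 0.13605543] [0.24623477 0.16366503 0.82234807]
[0.6403234  0.05797254 0.10506984] (array([ 0.182,  0.003, -0.31 ]), array([ 0.   , -0.001,  0.003]))
[[256.93435278 219.6870877 ]
 [257.79564034 201.07390304]
 [257.16675199 184.7945039 ]]
130 feffffgggggffmooppooooooppoooooopopvijjjjjjjjjjjjjjjjji
134 lmmmgeffgggfgfejooppooooooppooooooooppjjjjjjjjjjjjjjjjj
138 lmmlmmmfffgggggffgoooooooooppooppojeegiijjjjjjjjjjjjjjj
142 mlmmmmmmmhfffgggggffooooooooopmfeffggggggjjjjjjjjjjjjjj
146 lmmmmmmmmmmkeffgggggfoooooplkefgggggggggggjjjjjjjjjjjji
150 mmmmrnrrmrrlmlfffggggfmoojjkklfggggggggggggjjjjjjjjjjji
154 gmmlmrrsrrrsllmgffggggflkjklmlmfgggggghgjglhjjjjjjjjjjj
158 dmlmlmmllmlllllmjefggggfgjkllmlmfgggkkllkklkjjjjjjjjjjj
162 mmlmmmlmmllllmmmmiefggggffjkllmlmfghhghkgnopijjjjjjiiij
166 mmmmlgbclmnlmmmllmleffggggfikllllkigjurvuuuumjjjjjiiijj
170 mmlmsrprrrrsnlllllmmfffgggfovupmoquuuuuuuuuusijjjjjjjjj
174 mlllqrrrrrsssrlllmlmmeffgggguuuqmuuuuuuuuuuuvijjjjjjjjj
178 lmlllrrrsssqssrlrosrmgffgggevuuumuuuuuuuuuuuuoijjjjjjjj
182 rrnlrrssrsgfissssssssnefgggflvuuuquuuuuuuuuuuuijjjjjjjj

[... 259 characters left out ...]
sssssssmgkkkkkjuuvqopkjjuuuutuvijjikmopp
206 rrrrlnssssssssssssssssohkkkkkkuvoooojkkuuuuuuqijmopppji
210 rrrrrrrssssssssssssssnihkkkkklvqoooljjquuuuuvmloppmijjj
214 rrssrrrsssoffrssssssssmikkkkknvoooojjjuuuuuuunppmijjjjj
218 iffrsssqnpssssssssssssoikkkkkrpoopkjjlvvpqtvrpmijjjjhff
222 rnlkjkkkkfcjsssssssssruuuuuvvooookkkjvecikkkkkkkljjjfcc
226 kkkkkkkkjcbhsssssssssuuuuuurooookjkjsvdcdkkkkkkkkkkkccc
230 kkkkkkkkecchsssssssruuuuuvqoooolkkjovvdcbhkkkkkkkkkkccc
234 kkkkkkkjbcchssssssruuuuunoooookkkjnvuvdcccjkkkkkkkkkehh
238 kkkkkkkecccfssssruuuuurooooomkkkkluuutcccbgkkkkkkkkighi
242 kkkkkkjccccfssrtuuuuoooooookjkkkmvuuutcbcccjkkkkkkkhghh
246 ggggggedeeeemmoooookjjjjjhgggggjpoooomdeeeefgggggggffgh
```

Lug located in the wrist image (columns 251-265, end at row 220), in line with the prediction. Descend with a small correction.

Request:
jog_arm(deltas=[0.05,0.008,-0.07,0,0,0,0.1,0.008,-0.15,0,0,0,0.15,0.008,-0.23,0,0,0,0.165,0.008,-0.26,0,0,0,0.165,0.008,-0.26,0,0,0])

```text
time: 19.62
tool_pos: [0.6394, 0.0573, 0.1096]
tool_rot: [2.713, 0.273, 2.02]
contact_force: [-0.4, -0.7, -0.2]
opening: 0.0275
```

Request:
jog_arm(deltas=[0.012,0,-0.023,0,0,0,0.024,0,-0.046,0,0,0,0.024,0,-0.046,0,0,0,0.024,0,-0.046,0,0,0])

```text
time: 19.95
tool_pos: [0.6419, 0.0574, 0.1062]
tool_rot: [2.712, 0.274, 2.019]
contact_force: [-0.3, -0.9, -0.6]
opening: 0.0277
```

```bash
python3 - <<'E'
from goal import *
s=robot.observe(); print(s['tool_pos'],s['contact_force'],s['torque']); print(delta(*lug_pose(.0443,.0361,.013)))
E
```

```text
[0.64189256 0.05735839 0.10618582] [-0.32759863 -0.86909795 -0.58155398] [0.07183336 0.16402492 0.03426708]
(array([-0.007,  0.011, -0.008]), array([0.001, 0.001, 0.003]))
```

Request:
jog_arm(deltas=[-0.003,0.008,-0.006,0,0,0,-0.003,0.008,-0.006,0,0,0,-0.003,0.008,-0.006,0,0,0,-0.003,0.008,-0.006,0,0,0,-0.003,0.008,-0.006,0,0,0], claw=0, newtons=45)

```text
time: 20.37
tool_pos: [0.6417, 0.0582, 0.1057]
tool_rot: [2.712, 0.274, 2.02]
contact_force: [0.4, 0.3, 0.7]
opening: 0.001
```

Request:
jog_arm(deltas=[0,0,0,0,0,0,0,0,0,0,0,0,0,0,0,0,0,0])

```text
time: 20.62
tool_pos: [0.6416, 0.0582, 0.1056]
tool_rot: [2.712, 0.274, 2.019]
contact_force: [-0.3, -0.7, 0.5]
opening: 0.0007
```

```bash
python3 - <<'E'
from goal import *
s=robot.observe(); print(s['tool_pos'],s['contact_force'],s['torque'],s['opening'])
print('n-prime',-Ro.from_euler('xyz',s['tool_rot']).as_matrix()[:,2], 'y',Ro.from_euler('xyz',s['tool_rot']).as_matrix()[:,1])
E
```

```text
[0.64162309 0.05818572 0.10561732] [-0.26679298 -0.74528145  0.52545433] [ 2.01336060e-04  2.05899876e-01 -3.88437775e-02] 0.000696125431929959
n-prime [-0.48201213  0.04084435  0.875212  ] y [0.77023547 0.49587425 0.40105617]
```

Missed: the fingers shut fully. Check where the lug is.

Request:
jog_arm(deltas=[-0.1,0.01,0.18,0,0,0,-0.17,0.014,0.32,0,0,0,-0.17,0.014,0.32,0,0,0,-0.17,0.014,0.32,0,0,0,-0.17,0.014,0.32,0,0,0], claw=0.35)

```text
time: 21.03
tool_pos: [0.6246, 0.0596, 0.1371]
tool_rot: [2.712, 0.274, 2.02]
contact_force: [-0.8, 0.9, -0.2]
opening: 0.0287
```

```bash
python3 - <<'E'
from goal import *
im,p=snap('wrist','w18'); s=robot.observe(); print(s['tool_pos'],s['opening'])
T=Ro.from_euler('xyz',s['tool_rot']).as_matrix(); print('fingertip mid px',proj(p,[s['tool_pos']+T@[0,0,z] for z in (.011,.03,.046)]))
g=cv2.cvtColor(load('w18')[0],cv2.COLOR_BGR2GRAY)
for v in range(120,250,4): print(v,''.join(chr(97+int(a)//12) for a in g[v,205:315:2]))
E
```

```text
[0.6244635  0.05951714 0.13674985] 0.03092923647222227
fingertip mid px [[253.84875205 216.26813821]
 [253.86318025 207.10955141]
 [253.87358183 200.51012267]]
120 ffegjopooppoooooppoopooooopooojjjjjjjjjjjjjjjjjjjjjjjjj
124 ggffgffmoooppooooooppoopoooppoolijjjjjjjjjjjjjjjjjjjjjj
128 gggggggfelpoopoooooooppoooooopoooijjjjjjjjjjjjjjjjjjijj
132 feffgggggffhooopoopoooopoopoooppookijjjjjjjjjjjjjjjjjjj
136 mmlfffggggfgffmoopooooooppooooooppjfkjjjjjjjjjjjjjjjjjj
140 lmmmmjeffgggggffjoopooooooppppjeeffgggjjjjjjjjjjjjjjjjl
144 mmmmmlmlfffggggggfooooooooogeffggggggggjjjjjjjjjjjjjjlm
148 mmmlmmnmmmheffggggfooopmjjkfggggggggggggjjjjjjjjjjjjjlm
152 mmlnrrrrrsrogffggggflpjjklllfggggggggggggjjjjjjjjjjjjjl
156 mlmmoolmlnnlmiefggggfkjjllmlmfgggggggkllkjjjjjjjjjjjjjk
160 mmmmllmlllllmmjefggggffjkllmlmfggggggkkhljjjjjjjjiiiijj
164 mmmlkmlllllmmmmleffgggffikllmmmfgggflnqquoijjjjjjiiijjj
168 mlmdfhrrrssrmlllmfffgggffkjkkllooouuuuuuuvijjjjjjjjjjjj
172 lmllrrrrrsrrolllmmfffgggftuuvoooouuuuuuuuuoijjjjjjjjjjj
176 mllllrsrsrrrrssllmnefgggfjvuuurpvuuuuuuuuuvjjjjjjjjjjjj
180 qlrnsrsqfgrssssssssfffgggfvuuupuuuuu
[... 339 characters left out ...]
ssssniikkkkklvuroookjkuuuuuupijilnopppji
208 rrssrssssssssssssssthjkkkkkpvrooomjjquuuuuvnilnpppjijjj
212 rrrrssssohksssssssssgjkkkkksvroookjjuuuuuutknppojjjjjjj
216 prrrssssrknsssssssssjkkkkkjvroooljjlvuuuuvqoppjjjjjjjjj
220 mssqnljjkqqsssssssssuonnllmpooomkkjtuuvtrjjkkkjjjjjjjfc
224 jkkkkkkkgbcssssssssuuuuuuuooooojkjouuvobcjkkkkkkkkkkkec
228 kkkkkkklcccssssssssuuuuuuooooojjjluuuvobcdkkkkkkkkkkkcc
232 kkkkkkkfcccssssssuuuuurvoooomjkjkuuuuvobcbjkkkkkkkkkkcc
236 kkkkkkkcccbsssssuuuuvqoooookkkkjuuuuuvnbccckkkkkkkkkkgh
240 kkkkkkecccbssrtuuuuooooooojkkkjsuuuuuvmbbccgkkkkkkkkhgh
244 kkkkkjbcccbquuuuuroooooolkkkkluvvvvvupfbbcccjkkkkkkkhhh
248 ffffffffffffeeeeeeeeeeeffffffeeeeeeeeffffffffffffffffff
```

```bash
python3 - <<'E'
from goal import *
X=C+D@[.0515,.0247,.008]
for f in ('w14','w15','w18'):
    im,p=load(f); g=cv2.cvtColor(im,cv2.COLOR_BGR2GRAY); u,v=proj(p,X)[0].round().astype(int); print(f,'u0',u-16,'v0',v-14)
    for r in range(v-14,v+14): print(r,''.join(chr(97+int(a)//10) for a in g[r,u-16:u+17]))
E
```

```text
w14 u0 284 v0 65
65 yyyyyyyyyyyyyyyyyyyyyyyyyyyyyyyyy
66 yyyyyyyyyyyyyyyyyyyyyyyyyyyyyyyyy
67 yyyyyyyyyyyyyyyyyyyyyyyyyyyyyyyyy
68 yzzzyyyyyyxyyyyyyyyyyyyyyyyyyyyyy
69 xyyzzyyyyyvwyyyyyyyyyyyyyyyyyyyyy
70 tstxyustxytsxyyyyyyyyyyyyyyyyyyyy
71 rrrsssssssrtxyyyyyyyyyyyyyyyyyyyy
72 pppppppppppuvvvvvxyyyyyyyyyyyyyyy
73 iiiiiiiiiiikkkkkkrxyyyyyyyyyyyyyy
74 hhiiiiiiiiihhhhhhjrvwxyyyyyyyyyyy
75 iikkkkkkkkkkkkkkjioqqruvxyyyyyyyy
76 ijmmmmmmmmmmmmnnljoppppqssvxyyyyy
77 ilmmmmmmmmmmmmmmljoqppppppqqsvwxy
78 ilmmmmmmmmmmmmmmljpqqqqqpppppqqtx
79 lmmmmmmmmmmlmmmmlipqqqqqqqqqqqpqs
80 lmllllllllllllmmkioqqqqqqqqqqqqqq
81 mmmmmmmlmlmmmmmmjjqrqqqqqqqqqqqqq
82 ilmmmmmmmmmmmlmmknuusrrqqqqqqqqqq
83 lmmmmmmmmmmmmklllsvwwwvtrrqqqqqqq
84 lmlllmmmmmmmmlmlmuvvvvvwwvsqqqppq
85 mmmmllmmmmmmmmmmouvvvrquvvsqsrrpo
86 ttttqqqqqqqqrqqruvrpuropquroppsqo
87 vvvvvvvvvvvvvvvvwvroppppopppooppp
88 vvvvvvvvvvvvvvvvvrpooopppppppppop
89 puvvvvvvvvvvvvvvrpppppopppppppppo
90 oppuvvvvvvvvvvvvrppppppoppppppppp
91 popuvvvvvvvvvvvrppppppppopppppppp
92 ppuvvvvvvvvuvvvrppppppppppopppppp
w15 u0 191 v0 48
48 qqqqrstttttttssssstttttssss
[... 1387 characters left out ...]
mmmmlnyzzvrrrrrr
215 wwwwwwwwukjmmmmmmmmmmlnzzztrrrrrr
216 wwwwwwwwuljmmmmmmmmmmlnzzvrrrrrrr
217 wwwwvwwwwnjmmmmmmmmmmlpzztrrrrrsr
218 wwwvwwwwwnjlmmmmmmmmmlqzvsrrrrrrp
219 wvvvwwwwwsnlllmmlllmmlptsrrrrrrrn
220 vvvwwwwwvywrqqqqqonnnotsrrrrrrrpm
221 vvwwwwwvwyzyyyyyyyyyyyurrrrrrsrnl
222 vwwwwwwvyzzyyzzzzzzzzztrrrrrrroml
223 wwwwwwwxyyyyyyyyyyzzzvrrrrrrrrnll
224 wwwwwwvyyyyyyyyyyyzzvrrrrrrrrqmll
225 wwwwwvuyyyyyyyyyyyzztrrrrrrrromlm
226 wwwwwvvyyyyyyyyyyzzvrrrrrrrrqnllm
227 wwwwvvyyyyyyyyyyyzztqrrrrrrromllm
228 wwwvvvyyyyyyyyyyzzvrrrrrrrrrnllll
229 wwvvwxyyyyyyyyyzzvrrrrrrrrrqmmmmm
230 wvvwyyyyyyyyyyyzztrrrrrrrrqnmmmml
231 wvvxyyyyyyyyyyzzvrrrrrrrrromlmmml
232 vvwyyyyyyyyyyvyztrrrrrrrrpmlmmmll
```

```bash
python3 - <<'E'
from goal import *
P={f:load(f)[1] for f in ('w14','w15','w18')}
for n,a,b,c in (('outer',(300.3,75),(207.3,57.3),(258.3,219.7)),('inner',(300.3,85.7),(208,69),(247.5,219.7))):
    for s in (('w14','w15'),('w14','w18'),('w15','w18'),('w14','w15','w18')):
        d={'w14':a,'w15':b,'w18':c}; X=tri(*[(P[k],d[k]) for k in s]); print(n,s,(D.T@(X-C)*1e3).round(1))
E
```

```text
outer ('w14', 'w15') [54.1 26.6  6.2]
outer ('w14', 'w18') [54.9 27.1  8.6]
outer ('w15', 'w18') [55.  26.8  7.5]
outer ('w14', 'w15', 'w18') [54.9 26.7  7.8]
inner ('w14', 'w15') [47.5 21.2  9.5]
inner ('w14', 'w18') [48.1 22.1 10.1]
inner ('w15', 'w18') [48.  22.   9.5]
inner ('w14', 'w15', 'w18') [47.9 21.7  9.7]
```

```bash
python3 - <<'E'
from goal import *
im,p=load('w18'); g=cv2.cvtColor(im,cv2.COLOR_BGR2GRAY)
for v in range(204,330,4): print(v,''.join(chr(97+int(a)//12) for a in g[v,190:320:2]))
c=np.array(p['R']); 
s=robot.observe(); T=Ro.from_euler('xyz',s['tool_rot']).as_matrix()
for x in (.0095,0,-.0095):
    for z in (.011,0,-.008,-.03): print(x,z,proj(p,[s['tool_pos']+T@[x,y,z] for y in (-.0155,.0155)]).round(0).tolist())
E
```

```text
204 rrrrrrrrpffnsrrsssssssssssslgkkkkkjuuuoooljjtuuuuuujjikmnoppmiijj
208 ejsrrrrrrsssrssssssssssssstogkkkkkjuvooopkjkuuuuuuuijmoppmjjjjjjj
212 prrrrrrrrrrrrsssjhossssssssohkkkkkkuvooonjjnvuuuuunloppmijjjjjjjj
216 rrrrrrjnrrrsssssmkrssssssssrhkkkkklvoooojjjuuuuuuvnppmijjjjjjjjjj
220 cccfrpggsssplkjjoqqssssssssssnnnllqooookjjkuuvttljkkkjjjjjjjjcccc
224 cccepnljkkkkkkkkcbjsssssssruuuuuurooookjkjuuuvebekkkkkkkkkkljcccc
228 cccdkkkkkkkkkkkfbbjssssssruuuuuurooooljjjsuuuvebbjkkkkkkkkkkgcccc
232 cddckkkkkkkkkklcccjssssssuuuuuuqooookkkjquuuuveccdkkkkkkkkkkgcdcc
236 hiiikkkkkkkkkkeccchssssuuuuuuooooonkkkjovuuuuvdccbhkkkkkkkkkghhie
240 iiiiikkkkkkkkkcccchsrruuuuqqoooooljkkjluuuuuuudbcccjkkkkkkkkgghii
244 jiiiikkkkkkkkeccccfsuuuuvoooooonkkkkkqvuvvvvulbbccbgkkkkkkkjhhgij
248 jifefffffffffffffffeeeeeeeffeeeeffffeeeeeeeeeffffffffeffffffffghj
252 jigggggggfffggggggggggggggggggggggggggggggggggggggggggggggggggghj
256 jhfgggggggggggggggggggggggggggggggggggggggggggggggggggggggggggghi
260 jhggggggggggggggggggggggggggggggggggggggggggggggggggggggggggggggj
264 jhhhhhhhhhhhhhhhhhhghhhhhhhhhhhhhhhhhhhhhhhhgh
[... 966 characters left out ...]
ccccccccccccccccccccccccccccccccc
324 ccccccccccccccccccccccccccccccccccccccccccccccccccccccccccccccccc
328 ccccccccccccccccccccccccccccccccccccccccccccccccccccccccccccccccc
0.0095 0.011 [[229.0, 202.0], [279.0, 202.0]]
0.0095 0 [[228.0, 207.0], [280.0, 207.0]]
0.0095 -0.008 [[226.0, 212.0], [281.0, 212.0]]
0.0095 -0.03 [[223.0, 226.0], [285.0, 226.0]]
0 0.011 [[229.0, 216.0], [278.0, 216.0]]
0 0 [[228.0, 222.0], [280.0, 222.0]]
0 -0.008 [[227.0, 227.0], [281.0, 227.0]]
0 -0.03 [[223.0, 243.0], [284.0, 243.0]]
-0.0095 0.011 [[230.0, 230.0], [278.0, 230.0]]
-0.0095 0 [[228.0, 237.0], [279.0, 237.0]]
-0.0095 -0.008 [[227.0, 243.0], [281.0, 243.0]]
-0.0095 -0.03 [[224.0, 260.0], [284.0, 260.0]]
```

Triangulated lug top is 8–10 mm over the face and laterally centred. In the image the visible fingertips end earlier than 11 mm ahead of the TCP, so I closed above the lug. I'll go down in small steps, watching the force.

Request:
jog_arm(deltas=[0.06,-0.005,-0.11,0,0,0,0.12,-0.01,-0.22,0,0,0,0.17,-0.014,-0.32,0,0,0,0.17,-0.014,-0.32,0,0,0], claw=0.28)

```text
time: 21.42
tool_pos: [0.641, 0.058, 0.1024]
tool_rot: [2.716, 0.272, 2.02]
contact_force: [-0.9, 0.7, -0.1]
opening: 0.0256
```

Request:
jog_arm(deltas=[0.01,-0.001,-0.018,0,0,0,0.019,-0.002,-0.035,0,0,0,0.019,-0.002,-0.035,0,0,0])

```text
time: 21.67
tool_pos: [0.6436, 0.058, 0.1021]
tool_rot: [2.712, 0.274, 2.019]
contact_force: [1.0, -0.1, 0.3]
opening: 0.0261
```

```bash
python3 - <<'E'
from goal import *
s=robot.observe(); print(s['tool_pos'],s['contact_force'],s['torque'],s['opening'],(D.T@(s['tool_pos']-C)*1e3).round(1))
im,p=snap('wrist','w19'); g=cv2.cvtColor(load('w19')[0],cv2.COLOR_BGR2GRAY)
for v in range(170,250,3): print(v,''.join(chr(97+int(a)//12) for a in g[v,200:310:2]))
E
```

```text
[0.64358769 0.05799218 0.10210426] [ 0.96739964 -0.08598223  0.32420203] [ 0.05278177  0.13572743 -0.03991731] 0.02609227366124782 [44.3 35.4  8.9]
170 mmmllmmllllllmmeffgggggffjkkllmlmifggggggggggggijjjjjjj
173 mmllmmlllllmmmmkeffggggffhjkllllmmgfgggggggggkokjjjjjji
176 mmjkmlllllmmmmlmieffgggggfgjklllmmmfggggfgkoppoojjjjjjj
179 meccemlllmmmmlllmjfffggggffjjklllllmgffkoooopvvqijjjjjj
182 miccjlllmmlmrmlrnlifffggggffokjkkmoooppooooovuuvoijjjjj
185 mlmlllmmmmmsrsssssngffgggggfooopomoooopoooouvruvtijjjjj
188 llllllmmmllossossslmeffggggfkoooomoooopooooooooqoijjjjj
191 llllmmmmllllllllnmlmfffggggfhoooooooooopoooooopookjjjjj
194 lllmmmmjfhmllmmmlllmieffggggfoooooloooopoooooopoopijjjj
197 llmmmmmccbklmlmlllmmmeffggggfooorurooooopooooopoopijjjj
200 mmmmllmjfhmmlmllllmmmffffgggfpvuuuvpooonlkoovuuuutijjjj
203 bmmllllllllmmrrrssmmmheffgggfgpvuuuvqoojjjouuuuuuuijjjj
206 dmlllmlllmlssssssspllkeffgggfedvuuuuooojjkpouuuuuvijjjj
209 mllllllmmllmsssssssrmmfeggggggfnvuuvqookjjouuuuuuvijjjj
212 llmlllmlmmksssssssssplgfggggggfpuuuqooojjjuuuuuuuvijiik
215 nlmnllllldbcpssssssssnjfggggggfsuuuqooojjkvuuuuuuvjikmo
218 isrrsrmrskhjmssssssssojfggggggfvuuuoopljjjpqvvuuuvjmokh
221 cfpssrolkkkkkjissssssphfggggggfvuvqoookheekkjjlnrvmppfc
224 cejkjkkkkkkkgbdsssssplhfggggggguvqoooojgbbjkkkkkkkjkmcc
227 cfkkkkkkkkkkcccsssssspgigkjkkkjuroooomjfbbgkkkkkkkkkkcc
230 cdkkkkkkkkkjcccsssssslfjkkkkkklvvooookkfbcckkkkkkkkkkcc
233 gdkkkkkkkkkfbccsssssssfjkkkkkkmvqooomjkgbcbjkkkkkkkkkdg
236 iikkkkkkkklccccsssssstgkkkkkkkpqooookjkfbccekkkkkkkkjgh
239 iikkkkkkkkhbccbssssssthkkkkkkkooooolkjkfbcccjkkkkkkkhgh
242 iijkkkkkkkecccbsssssssnjjjjjkjooooojkkkfccccgkkkkkkkhgh
245 ijikkkkkkkccccbtsttttuvvvvvvsoppppkkkkkfbcccdkkkkkkkhhh
248 fffffffffffffffeeeeeeeeeeeeeeefefeeffffffffffffefeffffg
```

Request:
jog_arm(deltas=[0.01,-0.001,-0.018,0,0,0,0.019,-0.002,-0.035,0,0,0,0.019,-0.002,-0.035,0,0,0])

```text
time: 21.97
tool_pos: [0.6454, 0.0578, 0.0985]
tool_rot: [2.712, 0.274, 2.019]
contact_force: [-0.6, 0.7, 0.2]
opening: 0.0257
```

Request:
jog_arm(deltas=[0.01,-0.001,-0.018,0,0,0,0.019,-0.002,-0.035,0,0,0,0.019,-0.002,-0.035,0,0,0])

```text
time: 22.22
tool_pos: [0.6473, 0.0576, 0.0947]
tool_rot: [2.712, 0.274, 2.02]
contact_force: [0.1, 0.7, 0.3]
opening: 0.0257
```

```bash
python3 - <<'E'
from goal import *
s=robot.observe(); print(s['tool_pos'],s['contact_force'],s['torque'],s['opening'],(D.T@(s['tool_pos']-C)*1e3).round(1))
im,p=snap('wrist','w20'); g=cv2.cvtColor(load('w20')[0],cv2.COLOR_BGR2GRAY)
for v in range(200,250,3): print(v,''.join(chr(97+int(a)//12) for a in g[v,200:310:2]))
E
```

```text
[0.64728859 0.05756038 0.09473389] [0.14132603 0.69637585 0.31152427] [0.00487447 0.17630692 0.00424743] 0.02571169169223437 [44.6 35.7  0.7]
200 llmmmmfccdllllonlllmkeffggggfkonorumoooopooooooooopijjj
203 mmmmllicchmmmmlllmmmmfffggggghuuuuurooooppnooooooooijjj
206 mmmlllmmmlmmmllllmmmmgfffggggfvuuuuusoonjjkooooopopijjj
209 lmlllllllmllllllmlmmmjeffggggfdpuuuuqooojjlpouvuuuuijjj
212 mllllllllmlllnsostsllmeffgggfffhuuuuvooojjkooouuuuvijjj
215 llllllmlmlllmssssssssmfegggggggguuuuoooojjjpotuuuuvijij
218 flmllmlmleeknsssssssnliegggggggiuuuqoooljjkmorvuuuvijhg
221 chllmlkkkkkkljjssssssmkegggggggjvuuvoopieekkjjlnrvvmnfc
224 cfkkkkkkkkkkhbdssssssskfgggggggmvuuooopgbcjkkkkkkjkkmdc
227 cfkkkkkkkkkkdccssssssohfggggggfpuvqooomfcbgkkkkkkkkkkcc
230 cdkkkkkkkkkjcccsssssrmhfggggggfsvqooopkfccckkkkkkkkkkcc
233 gdkkkkkkkkkfbccssssssogfggggggfvvqooookfbcbjkkkkkkkkkdg
236 iikkkkkkkklccccsssssplfiggjgkkfuuoooomjfbccekkkkkkkkjgh
239 iikkkkkkkkhbccbsssssstgjkkkkkkjvqoooojkfbbccjkkkkkkkhgh
242 iijkkkkkkkecccbssssssthjkkkkkkkpooooljkfcccbgkkkkkkkhgg
245 ijikkkkkkjccccbtttstttikkkkkkljppppnkkkfccccdkkkkkkkhhh
248 ffffffffffffffffeeeeeefffefffffeefefefffffffffffefefffg
```

Request:
jog_arm(deltas=[0.01,-0.001,-0.018,0,0,0,0.019,-0.002,-0.035,0,0,0,0.019,-0.002,-0.035,0,0,0])

```text
time: 22.52
tool_pos: [0.6492, 0.0574, 0.0912]
tool_rot: [2.712, 0.274, 2.02]
contact_force: [-0.5, -0.8, 1.6]
opening: 0.0255
```

Request:
jog_arm(deltas=[0.01,-0.001,-0.018,0,0,0,0.019,-0.002,-0.035,0,0,0,0.019,-0.002,-0.035,0,0,0])

```text
time: 22.77
tool_pos: [0.6511, 0.0572, 0.0877]
tool_rot: [2.712, 0.274, 2.02]
contact_force: [-0.5, 0.1, -0.1]
opening: 0.0258
```

```bash
python3 - <<'E'
from goal import *
s=robot.observe(); print(s['tool_pos'],s['contact_force'],s['torque'],s['opening'],(D.T@(s['tool_pos']-C)*1e3).round(1))
im,p=snap('wrist','w21'); snap('scene','s21'); g=cv2.cvtColor(load('w21')[0],cv2.COLOR_BGR2GRAY)
for v in range(210,250,3): print(v,''.join(chr(97+int(a)//12) for a in g[v,200:310:2]))
T=Ro.from_euler('xyz',s['tool_rot']).as_matrix(); ps=load('s21')[1]
print('scene tips',proj(ps,[s['tool_pos']+T@[x,y,z] for x,y,z in [(0,.013,.011),(0,.013,-.03),(0,-.013,.011)]]))
E
```

```text
[0.65111265 0.0571813  0.08769415] [-0.52559936  0.0873737  -0.13811293] [-0.00673621  0.20281395  0.05771659] 0.025762579352189438 [45.1 36.1 -7.3]
210 mmlllmmmlmmmlllllmmmmffffggggevuuuuuuoookjjnooooooopijj
213 mlllllllmlmllllmmmmmmifffggggfelvuuuroookjjnpppppoopijj
216 mllllllmlllllmmmmmmllkeffgggffffvuuuurookjjnoooootupijj
219 ckmlllmlllkkkmmmnollmmfegggggggfsuuuroopkjkklnpotuuviec
222 chmllkkkkkkklbesssssllgfgggggggfuuurnookbckkkkkjmqtvmdc
225 cfkkkkkkkkkkfccssssssmjfgggggggfuuuuropjbbjkkkkkkkkjkcc
228 cfkkkkkkkkklcccsssssroifgggggggivuuroopibcekkkkkkkkkkcc
231 cdkkkkkkkkkhbccssssssohfgggggggiuurooopgbccjkkkkkkkkkcc
234 hfkkkkkkkkkecccsssssplgfggggggglvuooooofbccgkkkkkkkkkfh
237 iikkkkkkkklbccbsssssspffggggggfmvqoooomfbccdkkkkkkkkigh
240 iijkkkkkkkgcccbssssspmffgggfggfrvrooookfcbccjkkkkkkkhhh
243 iiikkkkkkkdcccbsssssrmfjhgggggfuvoooomkfbccbfkkkkkkkhgg
246 ggfgggggggdeeedmmmmmmmeggeeeeeeojjjjjggeeeeedgggggggffg
249 ffffffffffffffffffffffffffffffffffffffffffffffffffffffg
scene tips [[234.98949306 223.13939654]
 [241.02102639 214.94070622]
 [244.76319759 225.50664238]]
```

No contact yet (12-picture limit reached, so numbers only from here). The image scale of the fingertips says they still stand about 15 mm over the face. Continue.

Request:
jog_arm(deltas=[0.01,-0.001,-0.018,0,0,0,0.019,-0.002,-0.035,0,0,0,0.019,-0.002,-0.035,0,0,0])

```text
time: 23.12
tool_pos: [0.653, 0.0569, 0.0842]
tool_rot: [2.712, 0.274, 2.02]
contact_force: [-1.7, 0.0, -0.1]
opening: 0.0256
```

Request:
jog_arm(deltas=[0.01,-0.001,-0.018,0,0,0,0.015,-0.001,-0.026,0,0,0,0.015,-0.001,-0.026,0,0,0])

```text
time: 23.37
tool_pos: [0.6545, 0.0569, 0.0817]
tool_rot: [2.712, 0.274, 2.019]
contact_force: [0.0, -0.5, 0.1]
opening: 0.0259
```

```bash
python3 - <<'E'
from goal import *
s=robot.observe(); print(s['tool_pos'],s['contact_force'],s['torque'],s['opening'],(D.T@(s['tool_pos']-C)*1e3).round(1))
im,p=snap('wrist','w22'); g=cv2.cvtColor(load('w22')[0],cv2.COLOR_BGR2GRAY)
for v in range(210,250,3): print(v,''.join(chr(97+int(a)//12) for a in g[v,200:310:2]))
for f in ('w20','w22'):
    g=cv2.cvtColor(load(f)[0],cv2.COLOR_BGR2GRAY); print(f)
    for v in range(276,308,4): print(v,''.join(chr(97+int(a)//12) for a in g[v,200:310:2]))
E
```

```text
[0.65450751 0.0568561  0.08171027] [ 0.00957908 -0.4586086   0.14385313] [ 0.00212513  0.18850742 -0.00080571] 0.025904093400209893 [ 45.6  36.4 -14.2]
210 mmmmibcblmmlsssrssssieffggggffoooooomooooppooooooouvvij
213 mlllmlllmmlmllosssstpeffgggggeuouuopuooonjjjoooooooopij
216 mlllllllmlmllllllsoloffffggggfgovuuuuooonjjjpppppppppjj
219 ckmlllmmmlkkkmmmmmmlmhgffggggfefvuuuuvooojkklnpooooopec
222 chmllkkkkkkkjbcmmmlmmjghggggffgfquuuuookbckkkkkkkmnppdc
225 cfkkkkkkkkkkfbcmlllmmmefgggggggfsuuuooojbbjkkkkkkkkkkcc
228 cfkkkkkkkkklccclnnlllmffgggggggfvuuuuopjccekkkkkkkkkkcc
231 cdkkkkkkkkkhbccssssrmlgfgggggggfvuuuoopjbbcjkkkkkkkkkcc
234 hfkkkkkkkkkeccbssssssoffgggggggguuuoooojbcbhkkkkkkkkkgh
237 iikkkkkkkklcccbssssspmfggggggggiuuoooophbccdkkkkkkkkigh
240 iijkkkkkkkgcccbsssssrmeggggggggkvqoooopfbbccjkkkkkkkhhh
243 iiikkkkkkkdcccbssssssmgggggggggmvvoooomfbcccfkkkkkkkhhg
246 ggfgggggggdeeedmmmmmihegfeeeeeejpkjjjjgeeeeeegggggggffg
249 ffffffffffffffffffffffffffffffffffffffffffffffffffffffg
w20
276 ghfijjjjfffeekrrmllllmllliiiiiiiiirrrrrrrieefffihiiiggg
280 iidklkkldddcbrooooooooolkkkkkkkjnuuuuuuu
[... 159 characters left out ...]
kkkjkkkkktuuuuuuuuriijjfcddhjjjjgccc
296 ccclkkklgdddljkkkkkkkkkkkltuuuuuuuuumijjjjjcddhjjjjgccc
300 ccclkkklhggfkkkkkkkkkkjnuuuuuuuuuuqijjjjjjkfddijjjjfccg
304 gggjjjjjhhhijjjjjjijjjrrrrrrrrrrmhiiiiiijmmiggiiiiigggh
w22
276 ghfijjjjeffeejooprrrrrnlmmmlmliiiiiiiirrrheefffihiiiggg
280 iidklklldddcbsrsuuuroooooooomjkkkkkkjuuuuobcddfjjjjkdhh
284 ifdlkkkldddcfrtuuupooooooookkkkkkkkjrutuusccddgjjjjicgh
288 hcclkkkleddcluupoooooooonkkkkkjkkkktuuuuuuhcddgjjjjhcch
292 ccclkklleddbqooooooooonkkkkkkkkkjpuuuuuuuuocddhjjjjgccc
296 cdclkkkleggdoooooooomkkkkkkkkkkktuuuuuuuuumcddhjjjjgccc
300 ccclkkklggggooooonlkkkkkkkkkkjnuuuuuuuuusijfddijjjjfccg
304 gggjjjjjhhhkmmmjjijjjiijjjjjinrrrrrrrrrliiigggiiiiigggh
```

Request:
jog_arm(deltas=[0.01,-0.001,-0.018,0,0,0,0.019,-0.002,-0.035,0,0,0,0.019,-0.002,-0.035,0,0,0])

```text
time: 23.67
tool_pos: [0.6564, 0.0566, 0.0781]
tool_rot: [2.712, 0.274, 2.02]
contact_force: [-0.7, 0.6, -0.4]
opening: 0.0258
```

Request:
jog_arm(deltas=[0.01,-0.001,-0.018,0,0,0,0.015,-0.001,-0.026,0,0,0,0.015,-0.001,-0.026,0,0,0])

```text
time: 23.92
tool_pos: [0.6576, 0.0566, 0.0767]
tool_rot: [2.712, 0.274, 2.02]
contact_force: [-7.2, 0.2, 8.0]
opening: 0.0257
```

```bash
python3 - <<'E'
from goal import *
s=robot.observe(); print(s['tool_pos'],s['contact_force'],s['torque'],s['opening'],(D.T@(s['tool_pos']-C)*1e3).round(1))
im,p=snap('wrist','w23x'); g=cv2.cvtColor(load('w23x')[0],cv2.COLOR_BGR2GRAY)
for v in list(range(207,250,3))+list(range(276,304,4)): print(v,''.join(chr(97+int(a)//12) for a in g[v,200:310:2]))
E
```

```text
[0.65756301 0.05657995 0.07665545] [-7.21152145  0.15037068  8.04966278] [-0.12486212  0.66519004 -0.08998891] 0.02572567250393146 [ 46.2  36.7 -20.1]
207 mmmmmmmmmmmmmmmmmmmgffggggggfpooopplpppopppppppoppppplj
210 mmmjcccjmmmmmmmmmmmjefggggggfkpooppnoppopppppppoopppplj
213 mmmibcbjmmmmmmlmmmmnefggggggggpoooppmppoopppppppppppplj
216 mmmmljmmmmmmtssttsntjffggggggfooopppppppplkjooooooopplj
219 ckmmmmmmmlkkltttstttmefggggggfhtvroooooppjkklopppppppic
222 cimmlkkkkkkklccttmosteffggggggegvvvuvvplcckkkkkklmoppfc
225 cfkkkkkkkkkkgbcmmmmmmgffggggffffrvvvvppjbcjkkkkkkkkkkcc
228 cfkkkkkkkkklcccmmmmmmifjlhgggggfsvvvpopjbcfkkkkkkkkkldc
231 ddkkkkkkkkkhcccmmmmmmkfjkggggggfvvvvuopjbcckkkkkkkkklcc
234 hfkkkkkkkkkecccmmmmlmmfjgggggggfvvvvpppjccchkkkkkkkkkgh
237 iikkkkkkkklcccbmmslssofgggggggggvvvqpppibccdkkkkkkkkihh
240 iikkkkkkkkgcccbtssstpmeggggggggivvqppppibccbjkkkkkkkhhh
243 iijkkkkkkldcccbtssspmlfggggggggkvsopppphbcccgkkkkkkkhhh
246 ggfgggggggeeeedmmmmnngefffefffehppjjjjjeeeeeegggggggffh
249 ffffffffffffffffffffffffffffffffffffffffffffffffffffffg
276 ghfjjjjjfffeejppporrrrsnmmmmmmmjjiiiiiipsieeffgiiiiiggg
280 iidllllldddcbtsrsuuuuvqooopoopkkkkkkkkovvobcedfjjjjkdhh
284 igdllllleddcfsruuuuqooooooopnkkkkkkkkovuusccddgjjjjichh
288 hcdllllleddcjruuuupoooooooplkkkkkkkklvvvvvhcddgjjjjicch
292 ccdllllleddbuuuooooppooookkkkkkkkkkpvvvvtvocddhjjjjhccc
296 ddclllllgddepoooopoooookkkkkkkkkkktvuuuuuvtdddhjjjjgccc
300 ddclllllhgghpoopoooookkkkkkkkkkknvuuvvvuuuvgddjjjjjfccg
```

Contact of about 10 N at the expected fingertip height. Back off 1.5 mm and close.

Request:
jog_arm(deltas=[-0.014,0.001,0.026,0,0,0,-0.014,0.001,0.026,0,0,0])

```text
time: 24.13
tool_pos: [0.6566, 0.0567, 0.079]
tool_rot: [2.711, 0.274, 2.019]
contact_force: [0.7, -0.1, -0.7]
opening: 0.0257
```

Request:
jog_arm(deltas=[0,0,0,0,0,0,0,0,0,0,0,0,0,0,0,0,0,0,0,0,0,0,0,0,0,0,0,0,0,0], claw=0, newtons=40)

```text
time: 24.55
tool_pos: [0.6564, 0.0568, 0.0783]
tool_rot: [2.712, 0.274, 2.019]
contact_force: [-0.2, 0.5, -0.6]
opening: 0.0095
```

```bash
python3 - <<'E'
from goal import *
s=robot.observe(); print(s['tool_pos'],s['contact_force'],s['torque'],s['opening'],(D.T@(s['tool_pos']-C)*1e3).round(1))
E
```

```text
[0.65640811 0.05678074 0.07825013] [-0.23488704  0.46458907 -0.61271983] [0.2136263  0.17204507 0.01437216] 0.009460440784266319 [ 45.8  36.7 -18.1]
```

Gripped: opening 9.5 mm, which matches the 10 mm lug. Lift gently along the normal.

Request:
jog_arm(deltas=[-0.02,0.002,0.035,0,0,0,-0.04,0.003,0.07,0,0,0,-0.06,0.005,0.105,0,0,0,-0.08,0.007,0.14,0,0,0])

```text
time: 24.88
tool_pos: [0.6483, 0.0574, 0.0929]
tool_rot: [2.712, 0.274, 2.02]
contact_force: [1.0, 0.5, -1.0]
opening: 0.0098
```

Request:
jog_arm(deltas=[-0.04,0.004,0.07,0,0,0,-0.08,0.007,0.14,0,0,0,-0.12,0.01,0.21,0,0,0,-0.16,0.013,0.28,0,0,0,-0.2,0.016,0.35,0,0,0])

```text
time: 25.3
tool_pos: [0.6281, 0.059, 0.1285]
tool_rot: [2.711, 0.274, 2.019]
contact_force: [-0.1, -0.3, -1.2]
opening: 0.0097
```

Request:
jog_arm(deltas=[-0.07,0,0.14,0,0,0,-0.14,0,0.28,0,0,0,-0.21,0,0.5,0,0,0,-0.3,0,0.8,0,0,0,-0.3,0,0.8,0,0,0])

```text
time: 25.72
tool_pos: [0.6, 0.0592, 0.2144]
tool_rot: [2.703, 0.278, 2.017]
contact_force: [0.7, 1.5, 0.0]
opening: 0.0095
```

```bash
python3 - <<'E'
from goal import *
s=robot.observe(); print(s['tool_pos'],s['contact_force'],s['torque'],s['opening'])
T=Ro.from_euler('xyz',s['tool_rot']).as_matrix()
snap('scene','s25'); snap('wrist','w25'); p=load('s25')[1]
im=load('s25')[0]; g=cv2.cvtColor(im,cv2.COLOR_BGR2GRAY)
gp=s['tool_pos']+T@[0,0,-.025]; c=gp-.059*T[:,1]; print('pred lug,ring centre scene px',proj(p,[gp,c]))
u,v=proj(p,c)[0].astype(int)
for r in range(v-45,v+46,3): print(r,''.join(chr(97+int(a)//12) for a in g[r,u-50:u+50:2]))
E
```

```text
[0.60003003 0.05920735 0.21439327] [0.71268864 1.54770178 0.00314135] [ 0.05463185  0.11752297 -0.041532  ] 0.009494683837979365
pred lug,ring centre scene px [[263.23265279 181.38981446]
 [287.33607137 188.255191  ]]
143 lheffffffijjjfddddeejjcdceddddcdjjjjigddkmighhhhhh
146 khffffffefffhhhiihdffcddgkkicdddddcddddjllmhhhhhhh
149 mgfffffffmnoohddfgdfeechkjkjjkfdccccdgmllllhhhhhhh
152 leffigffffijhdeffedfieikjjjjjjjjjkllmlllllkhhhhhhh
155 lddeffffeddefffffeeedjkjjklljijjjjjjjjklllkfihhhhh
158 kkihedddjjfdddddeffdikjljjjjjjjjjjjjgjjjkifeihhihi
161 kijkggjkhihjidheddddejjjjjjljjjjjjjjjkifffffjhhhih
164 kjjjifffgghjgjddeghheddddejkkkkklljjjfffffffgjoqhj
167 jikljkkjihfffieeeeeegiegheedddfjjjjkheeeffffkonjjj
170 jlkkljkjhjjkieeddeeeegghedeehgedddddeeeeeeefgooooo
173 jklkkkkkhjkkgedddeddgffheeeeeeghiiigeeeeeeeehooooo
176 ljlklkklhikkjjkfdeekjjgeeeeeeegfgiihjjdeeeeedooooo
179 kklmllkhhhkjkkeddgkkjkgeeeddeigffgggijiedeeefooooo
182 mmmmmjjiiijjkffdikjkjhiiiiijiiiiiiffffikkkiloooooo
185 kkkkkjliiiileffijkkiiiiiiiiihiiiiiigjkkjlonnoooooo
188 kkkjiiiiiiiijffiiiiiiiiiiiiiiiiiiiihijimnnonoooooo
191 iiiiiiiiiiiiifghiiiiiiiiiiiiiiiihihngimnooonoooooo
194 iiiiiiiiiiiiijffjiiiiiiiiiiiiiiiiilmghlooooonooooo
197 iilmmnijjnqojjigfiiiiiiiiiiiiiiiihppgflooooonooooo
200 immorrrrrrrrrrrkfghiiiiiiiiiiiiiiijiffiiinqomooooo
203 mqrrqijkqpoloprrqfgfnjiiiiiiiiiiiiijfgiiijjjiiiijn
206 rrqijkkkmmmmmmlkklifgfmiiiiiiiiiiihggiiiiiiiihiiii
209 rnjmmmmlpooooooqrqlkjgggffjiiiijfffiiiiiiiiiiiiiii
212 pmmprroooooooooooopqlkpjhffffffffjiiiiiiiiiiiiiiii
215 lprrqooomoooooonoooopqkorrriiiiiiiiiiiiiiiiiiiiiii
218 prrqooonoooojojmoooooprlmrrrhiiiiiiiiiiiiiiiiiiiih
221 rrrkooooooooooijiijpooprlorrphiiiiiiiiiiiiiiiiiihi
224 rrpkooomoooooopjjkgkfkjqskrrriiiiiiiiiiiiiiiiiiiii
227 rqrnooojoinnnoooooooooklrporrphiiiiiiihiiiiiihiiih
230 jinmloooooonoionoooooooooqnqkrhiiiiiiiiiiiiiiiiiii
233 hghkmloooooonlonolooloopmlkmrqhiiiiiiiiiihiihiiihh
```

The ring hangs free in the gripper: the scene's dark arc lies round the predicted centre (287,188). Now level it and carry it to the tray.

```bash
python3 - <<'E'
from goal import *
M=Ro.from_euler('xyz',[np.pi,0,np.radians(144)]).as_matrix(); P=np.array([.539,-.246,.20]); print(delta(P,M),M[:,1])
E
```

```text
(array([-0.598, -3.05 , -0.094]), array([-0.043,  0.323,  0.27 ])) [5.87785252e-01 8.09016994e-01 1.22464680e-16]
```

Request:
jog_arm(deltas=[-0.03,-0.1,0.05,-0.007,0.054,0.045,-0.06,-0.25,0.05,-0.014,0.108,0.09,-0.1,-0.4,0.05,-0.021,0.161,0.135,-0.15,-0.6,0.05,-0.029,0.215,0.18,-0.2,-0.8,0.05,-0.036,0.27,0.225])

```text
time: 26.23
tool_pos: [0.5778, -0.0219, 0.2118]
tool_rot: [3.087, 0.053, 2.444]
contact_force: [-0.0, 0.1, -0.6]
opening: 0.0097
```

Request:
jog_arm(deltas=[-0.05,-0.2,0,-0.007,0.053,0.045,-0.1,-0.4,0,-0.007,0.053,0.045,-0.15,-0.7,0,-0.007,0.053,0.045,-0.2,-1,0,-0.007,0.053,0.045])

```text
time: 26.57
tool_pos: [0.558, -0.1216, 0.2104]
tool_rot: [-3.138, -0.005, 2.514]
contact_force: [0.3, -1.0, -0.2]
opening: 0.0097
```

Request:
jog_arm(deltas=[-0.05,-0.3,0,0,0,0,-0.1,-0.6,0,0,0,0,-0.18,-1,0,0,0,0,-0.18,-1,0,0,0,0])

```text
time: 26.9
tool_pos: [0.5386, -0.2274, 0.2106]
tool_rot: [-3.136, -0.003, 2.508]
contact_force: [-0.8, -0.2, -1.0]
opening: 0.0096
```

```bash
python3 - <<'E'
from goal import *
s=robot.observe(); print(s['tool_pos'],s['contact_force'],s['torque'],s['opening'])
M=Ro.from_euler('xyz',[np.pi,0,np.radians(144)]).as_matrix(); print(delta(np.array([.539,-.246,.10]),M))
T=Ro.from_euler('xyz',s['tool_rot']).as_matrix(); c=s['tool_pos']+T@[0,-.059,-.023]
for f,n in (('w26','wrist'),('t26','top'),('s26','scene')):
    im,p=snap(n,f); print(f,proj(p,[c,s['tool_pos']+T@[0,0,-.023]]).round(0).tolist())
g=cv2.cvtColor(load('w26')[0],cv2.COLOR_BGR2GRAY)
for v in range(100,250,5): print(v,''.join(chr(97+int(a)//12) for a in g[v,100:400:4]))
g=cv2.cvtColor(load('s26')[0],cv2.COLOR_BGR2GRAY); u,v=proj(load('s26')[1],c)[0].astype(int)
for r in range(v-45,v+45,3): print(r,''.join(chr(97+int(a)//12) for a in g[r,u-60:u+60:2]))
E
```

```text
[ 0.53859361 -0.2273703   0.21057003] [-0.78243367 -0.15982585 -0.96231659] [ 0.05005111 -0.17624267 -0.03296997] 0.00957646017194326
(array([ 0.004, -0.186, -1.106]), array([ 0.002, -0.004,  0.003]))
w26 [[143.0, 239.0], [255.0, 239.0]]
t26 [[367.0, 231.0], [346.0, 216.0]]
s26 [[349.0, 122.0], [330.0, 127.0]]
100 iiiiiiijiiiinolrqqqqqqqqqrqqqqqnqijijjijjiijijiijiijiiiiiiiiiiiiiiiiiiiiiii
105 iiiiiiijjjinnnrqqqqqqqqqrqqqqqqqqrijijjjiiiijiiiijijjjijiiiiiiiiiiiiiiiiiii
110 iiiiiiiiiiqlrrqqqqqqqqqqqqqqqqqqqqriiiijiiijjiijiijijiiiiiiiiiiiiiiiiiiiiii
115 igggggggggfgffprqqqqqqqrqqqqqqqqqnmljjiijijkjijjijiiijjiiiiiiiiiiiiiijiiiii
120 iiiiiiiiiiiiiihhfgqqqqrqqqqqqqmllmmmlmijijiijijijijjjiiiiiiijiiiijiiiiiiiii
125 jkkkkkkkkkkkkkjiiihgflrqqqqqrmlllqrrrrrijjjijjijjjjijiiijiijijiiiiiiiiiiiii
130 jiiiiiiiiiiiijjkkkjiiihghqqrlllrqrrrrrrriiijiijjjjjjiiiiiiiiijiijiiiiiiiiii
135 hgfiikgkjmmmmhhiijjkkjjihfpllqrqrrrrrrrqrlijiiijjiiijjiijiiijiiijjiiiiiiiii
140 iiijqjqqqqqqqqrrogiijjjkiiheqrrrrrnmmllmnqoiijiiiiiijjijiijiiiiiiiiiiijiiii
145 iijqkqqqqqqqrrqqqrqqkhijkjiiglrrrromllmmmlkmijjjjjjijjjiiijjijji
[... 2853 characters left out ...]
okhiiiilopppjfffghhiiiiiihgffhhhkhhhhhhhhhhhhhhhhh
136 ojjjjjhjoijjjjilnooonihhhhhiggfffhhhhhhhhimhhhhhhhhhhhhhhhhh
139 jjjjhnoijijikpmoopnghhhhhhhhhhhhhhhhhhhhpoprhhhhhhhhhhhhhhhh
142 jihojjjjjhlompppohhhhhhhhhhhhhhhhhhhhhhhjkkkhhhhhhhhhhhhhhhh
145 mniijgijoppppplhhhhhhhhhhhhhhhhhhhhhhhhjjkkmhhhhhhhhhhhhhhhh
148 ikiiiiqloopqjhhhhhhhhhhhhhhhhhhhhhhhhhhhiiijhhhhhhhhhhhhhhhh
151 ijhkppnoonihhhhhhhhhhhhhhhhhhihhhhhhhhihiijjhhhhhhhhhhhhhhhh
154 hnpmooooihhhhhhhhhhhhhhhhhhhhhhhhhhhhhhhijklhhhhhhhhhhhhhhhh
157 ppnppkhhhhhhhhhhhhhhhhhhhhhhhhhhhhhhhhhiiijhhhhhhhhhhhhhhhjj
160 pppihhhhhhhhhhhhhhhhhhhhhhhhhhhhhhhhhhhhhhhhhhhhhhhhhhhhijji
163 ohhhhhhhhhhhhhiljnphijhhhhhhhhhhhhhhhhhhhhhhhhhhhhhhhhhjjhjg
```

```bash
python3 - <<'E'
from goal import *
s=robot.observe(); T=Ro.from_euler('xyz',s['tool_rot']).as_matrix(); p=load('w26')[1]
obs=[(182,125),(204,135),(220,150),(232,160),(240,175),(246,185),(252,195)]
obs_l=[]; g=cv2.cvtColor(load('w26')[0],cv2.COLOR_BGR2GRAY)
for v in range(104,150,3): print(v,''.join(chr(97+int(a)//12) for a in g[v,20:170:3]))
for tilt in (-8,-4,0,4,8):
  e=np.radians(tilt); y=np.array([0,np.cos(e),np.sin(e)])   # ring direction to lug in tool frame
  zz=np.array([0,-np.sin(e),np.cos(e)]); c=np.array([0,0,-.023])-.059*y
  a=np.radians(np.arange(20,200,5)); r=.0645
  X=[s['tool_pos']+T@(c+r*np.cos(t)*y+r*np.sin(t)*np.array([1,0,0])-.004*zz) for t in a]
  q=proj(p,X); o=np.argsort(q[:,1]); print(tilt,'apex',q[q[:,1].argmin()].round(1),'u at rows',[np.interp(v,q[:q[:,1].argmin()+1,1][::-1],q[:q[:,1].argmin()+1,0][::-1]).round(0) for v in (125,135,150,160,175,185)])
E
```

```text
104 ffffffgiiiiiiiiiiiiiiiiiiiiiiiiiiiiijjjiiirnmrqqqq
107 fffffffiiiiiiiiiiiiiiiiiiiiiiiiiiiiiijjiirojrrqqqq
110 fffffffgiiiiiiiiiiiiiiiiiiiiiiiiiiiiiiiiqpjrrqqqqq
113 jfffffffiiiiiiiiiiiiiiiiiiiiiiijjjjjjiimqiorrrqqqq
116 lfffffffgiiiiiiiiiiiiiiiiiihghhgggggghhhhhhggfkrrq
119 ljfffffffiiiiiiiiiiiiiijihhiiiiiiiiiiiiiiiiiihhfek
122 kleffffffhiiiiiiiiiiiihhiiiiijjijjjjjjjjjjjjiiiihh
125 kmjfffffffiiiiiiiiihhiiiiijjkkkkkkkkkkkkkkkkkjjiii
128 iqlfffffffhiiiiikhiiiiijjkkjjjjjjjjjjjjjjjjjjkkkjj
131 lnojfffffffiijghiiiijjjkjjjiiiiiiiiiiiiiiiiiijjjkk
134 jjllfffffffhjiiiiijjkjjjiiihhggggggggggggggghiiijj
137 lkkkifffffffiiijjjjjjiiihhhggkiioqjrrrqqqqrqrohhii
140 kklllffffffiiijjjjiiiihhggjiiiinqhmqqqqqqqqqqqrroh
143 kkkkljffghiiijjjiiihhgffiiiiiimqhoqqqqqqqqqqqrqqqr
146 lllkklffkiiijjjihhhgfjiiiiiiijrilqqqqqqqqqqrrqqqqr
149 nnnjjihjiijjjjihhgejiiiiiiiijrkmqqqqqqqqqqrrrqqqrq
-8 apex [145.  107.8] u at rows [np.float64(208.0), np.float64(223.0), np.float64(240.0), np.float64(248.0), np.float64(259.0), np.float64(264.0)]
-4 apex [141.8 107.8] u at rows [np.float64(207.0), np.float64(223.0), np.float64(240.0), np.float64(249.0), np.float64(259.0), np.float64(264.0)]
0 apex [139.  107.8] u at rows [np.float64(206.0), np.float64(222.0), np.float64(240.0), np.float64(249.0), np.float64(260.0), np.float64(265.0)]
4 apex [136.7 107.8] u at rows [np.float64(206.0), np.float64(222.0), np.float64(240.0), np.float64(249.0), np.float64(260.0), np.float64(266.0)]
8 apex [134.9 107.8] u at rows [np.float64(206.0), np.float64(223.0), np.float64(241.0), np.float64(250.0), np.float64(261.0), np.float64(266.0)]
```

Request:
jog_arm(deltas=[0.02,-0.16,-0.2,0.002,-0.004,0.003,0.02,-0.16,-0.45,0.002,-0.004,0.003,0.02,-0.16,-0.7,0.002,-0.004,0.003,0.02,-0.16,-1,0.002,-0.004,0.003])

```text
time: 27.38
tool_pos: [0.5433, -0.2357, 0.112]
tool_rot: [3.138, 0.003, 2.52]
contact_force: [0.6, -0.3, -1.5]
opening: 0.0096
```

Request:
jog_arm(deltas=[0,0,-0.2,0,0,0,0,0,-0.4,0,0,0,0,0,-0.6,0,0,0,0,0,-0.75,0,0,0,0,0,-0.75,0,0,0])

```text
time: 27.8
tool_pos: [0.5408, -0.234, 0.0338]
tool_rot: [3.138, -0.005, 2.52]
contact_force: [0.1, 0.2, -0.9]
opening: 0.0097
```

```bash
python3 - <<'E'
from goal import *
s=robot.observe(); print(s['tool_pos'],s['tool_rot'],s['contact_force'],s['torque'],s['opening'])
im,p=snap('wrist','w27'); g=cv2.cvtColor(load('w27')[0],cv2.COLOR_BGR2GRAY)
for v in range(40,250,5): print(v,''.join(chr(97+int(a)//12) for a in g[v,0:400:5]))
E
```

```text
[ 0.54075803 -0.23399648  0.033803  ] [ 3.13832274 -0.00535805  2.51989572] [ 0.1038726   0.21680977 -0.88309346] [ 0.11759054 -0.14763284  0.00137213] 0.009680479205672518
40 jjjjjjjjjjjjjjjjjjoriimsrrrrrrrrrrrjjjjjjjjjjjjjjjjjjjjjjjjjjjjjjjjjjjjjjjjjjjjj
45 jjjjjjjjjjjjjjjjjnrkilsrrrrrrrrrrrrrjjjjjjjjjjjjjjjjjjjjjjjjjjjjjjjjjjjjjjjjjjjj
50 jjjjjjjjjjjjjjjjjrnilrrrrrrrrrrrrrrrqjjjjjjjjjjjjjjjjjjjjjjjjjjjjjjjjjjjjjjjjjjj
55 jjjjjjjjjjjjjjjjrpijnrrrrrrrrrrrrrrrrqjjjjjjjjjjjjjjjjjjjjjjjjjjjjjjjjjjjjjjjjjj
60 jjjjjjjjjjjjjjjrqiirrrrrrrrrrrrrrrqrsrqjjjjjjjjjjjjjjjjjjjjjjjjjjjjjjjjjjjjjjjjj
65 jjjjjjjjjjjjjjrriimsrrrrrrrrrrrrrqrsrsrqjjjjjjjjjjjjjjjjjjjjjjjjjjjjjjjjjjjjjjjj
70 jjjjjjjjjjjjjoriimsrrrrrrrrrrrrrqrsrrrrrpjjjjjjjjjjjjjjjjjjjjjjjjjjjjjjjjjjjjjjj
75 jjjjjjjjjjjjjrlinsrrrrrrrrrrrrrqrsrrrrrrrpjjjjjjjjjjjjjjjjjjjjjjjjjjjjjjjjjjjjjj
80 jjjjjjjjjjjjrnilorrrrrrrrrrrrrrrrrrrrrrrrsojjjjjjjjjjjjjjjjjjjjjjjjjjjjjjjjjjjjj
85 jjjjjjjjjjjrpijqrrrrrrrrrrrrrrrsrrrrrrrrrrsnjjjjjjjjjjjjjjjjjjjjjjjjjjjjjjjjjjjj
90 jjjjjjjkjjrqijqrrrrrrrrrrrrrrrrrrrrrrrrrrrrsmjjjjjjjjjjjjjjjjjjjjjjjjjjjjjjjjjjj
95 
[... 1930 characters left out ...]
nnnmmnnjjjjjjjjjjjjj
210 qrqjkiggrrqrrrqqqqqlmmrrrrrrrssssnnnmnnmmnmnnnnmfgggnnnnnnnnnnmmnmnmjjjjjjjkjjjj
215 qrqjjigirqrrrqqqqqqmmmrrrrrrsssssnnmnnmnnmmnnnmmhghgnnnnnnnnnnmnmmmnmjjjjjjjjjjj
220 rrqjjiflqrrrqqqqqrrpmmqrrroccccccccccccccccccclkmghgemklccccccccccccccccccccjjjj
225 rrqkjifnrrrqqqqqrrrrmmorrlccdcddcccccccccccccckkffhhhckkcccccdccccccccccccccckjj
230 rrpkjifqrrqqqqqrrrrrmmmrhccdcccccdcdccccccccddikcfhhhclkcccccccccccccccccccccckj
235 rrnkjifrrqqqqqqrrrrrmmmeccccccccccccccccccccdchkcghhhckkicccccccccccdccdcccccccj
240 rrpkjifeqpqqqqrrrrrrrmcccccccccccccccccccccdcdikcghhhckjjcdccccccccccccccccccccc
245 nrrjkigeqqqqqrrsrrrrrkffddfdffddfdfffffdedddddilcghhhchjkddddddddddddddddddddedd
```

Ring outline sits well inside the tray edges (ring columns 15-255, apex at row 113). Shift 9 mm in y and lower by feel.

Request:
jog_arm(deltas=[0,-0.05,0,0,0,0,0,-0.09,-0.15,0,0,0,0,-0.09,-0.3,0,0,0,0,-0.09,-0.36,0,0,0,0,-0.09,-0.36,0,0,0])

```text
time: 28.27
tool_pos: [0.5423, -0.2457, 0.0012]
tool_rot: [3.138, 0.001, 2.518]
contact_force: [-0.8, 0.1, -0.8]
opening: 0.0094
```

Request:
jog_arm(deltas=[0,0,-0.02,0,0,0,0,0,-0.04,0,0,0,0,0,-0.04,0,0,0])

```text
time: 28.52
tool_pos: [0.5429, -0.2462, -0.0019]
tool_rot: [3.138, 0.003, 2.518]
contact_force: [0.3, 0.1, -1.0]
opening: 0.0095
```

Request:
jog_arm(deltas=[0,0,-0.02,0,0,0,0,0,-0.03,0,0,0,0,0,-0.03,0,0,0])

```text
time: 28.77
tool_pos: [0.5425, -0.246, -0.0055]
tool_rot: [3.138, 0.002, 2.518]
contact_force: [0.1, 0.7, -0.8]
opening: 0.0096
```

```bash
python3 - <<'E'
from goal import *
s=robot.observe(); print(s['tool_pos'],s['contact_force'],s['torque'],s['opening'])
E
```

```text
[ 0.5424764  -0.24597905 -0.00551438] [ 0.07730806  0.73426057 -0.79353708] [ 0.0891403  -0.17370889 -0.00972173] 0.00964932899998374
```

Request:
jog_arm(deltas=[0,0,-0.015,0,0,0,0,0,-0.03,0,0,0,0,0,-0.03,0,0,0])

```text
time: 29.02
tool_pos: [0.5424, -0.2459, -0.0088]
tool_rot: [3.138, 0.001, 2.518]
contact_force: [0.1, 0.4, -0.9]
opening: 0.0094
```

Request:
jog_arm(deltas=[0,0,-0.01,0,0,0,0,0,-0.02,0,0,0,0,0,-0.02,0,0,0])

```text
time: 29.27
tool_pos: [0.5424, -0.2459, -0.0107]
tool_rot: [3.138, 0.002, 2.518]
contact_force: [0.1, 0.5, -1.4]
opening: 0.0095
```

Request:
jog_arm(deltas=[0,0,-0.01,0,0,0,0,0,-0.02,0,0,0,0,0,-0.02,0,0,0])

```text
time: 29.52
tool_pos: [0.5424, -0.246, -0.0127]
tool_rot: [3.138, 0.002, 2.518]
contact_force: [-0.4, 0.7, -0.8]
opening: 0.0092
```

```bash
python3 - <<'E'
from goal import *
s=robot.observe(); print(s['tool_pos'],s['contact_force'],s['torque'],s['opening'])
E
```

```text
[ 0.54239432 -0.24595667 -0.01272548] [-0.39796306  0.69395469 -0.76317667] [ 0.08963177 -0.19084585 -0.00735247] 0.0091879733946525
```

Request:
jog_arm(deltas=[0,0,-0.01,0,0,0,0,0,-0.02,0,0,0,0,0,-0.02,0,0,0])

```text
time: 29.77
tool_pos: [0.5427, -0.2461, -0.0136]
tool_rot: [3.138, 0.002, 2.518]
contact_force: [-2.7, 0.7, 5.8]
opening: 0.0093
```

Request:
jog_arm(deltas=[0,0,-0.01,0,0,0,0,0,-0.02,0,0,0,0,0,-0.02,0,0,0])

```text
time: 30.02
tool_pos: [0.5428, -0.2461, -0.0138]
tool_rot: [3.138, 0.003, 2.518]
contact_force: [-6.2, 2.8, 19.8]
opening: 0.0094
```

```bash
python3 - <<'E'
from goal import *
s=robot.observe(); print(s['tool_pos'],s['contact_force'],s['torque'],s['opening'])
E
```

```text
[ 0.54277391 -0.24614341 -0.01383789] [-6.18347663  2.75392071 19.75979061] [ 0.75519499  0.92863419 -0.01305858] 0.009445341904822283
```

Contact on the tray floor. Relieve it and open.

Request:
jog_arm(deltas=[0,0,0.02,0,0,0,0,0,0.025,0,0,0])

```text
time: 30.18
tool_pos: [0.5429, -0.2462, -0.0133]
tool_rot: [3.138, 0.003, 2.518]
contact_force: [0.7, -0.4, 0.1]
opening: 0.0091
```

Request:
jog_arm(deltas=[0,0,0,0,0,0,0,0,0,0,0,0,0,0,0,0,0,0,0,0,0,0,0,0,0,0,0,0,0,0], claw=0.28)

```text
time: 30.6
tool_pos: [0.5424, -0.246, -0.0143]
tool_rot: [3.138, 0.001, 2.518]
contact_force: [0.2, -0.4, 1.0]
opening: 0.0254
```

Request:
jog_arm(deltas=[0,0,0.1,0,0,0,0,0,0.25,0,0,0,0,0,0.5,0,0,0,0,0,0.8,0,0,0,0,0,1,0,0,0])

```text
time: 31.02
tool_pos: [0.5432, -0.2464, 0.0891]
tool_rot: [3.138, 0.005, 2.518]
contact_force: [-0.0, -0.7, 0.3]
opening: 0.0258
```

Request:
jog_arm(deltas=[-0.2,0,0.3,0,0,0,-0.4,0,0.6,0,0,0,-0.6,0,0.9,0,0,0,-0.7,0,1,0,0,0,-0.7,0,1,0,0,0])

```text
time: 31.43
tool_pos: [0.4724, -0.2469, 0.1896]
tool_rot: [3.138, 0.008, 2.517]
contact_force: [1.5, -0.1, 0.0]
opening: 0.0256
```

```bash
python3 - <<'E'
from goal import *
s=robot.observe(); print(s['tool_pos'],s['contact_force'],s['opening'])
for n,f in (('wrist','w30'),('scene','s30'),('top','t30')): snap(n,f)
im,p=load('w30'); print(proj(p,[.504,-.294,.01]))
g=cv2.cvtColor(im,cv2.COLOR_BGR2GRAY)
for v in range(0,240,5): print(v,''.join(chr(97+int(a)//12) for a in g[v,80:480:5]))
a=load('scene0')[0]; b=load('s30')[0]; d=cv2.absdiff(a,b).max(2)
for nm,(x0,y0,x1,y1) in {'rack':(190,270,290,370),'bottles':(168,220,205,280),'block?':(225,180,260,200),'drum':(225,195,300,265)}.items(): print(nm,(d[y0:y1,x0:x1]>40).sum())
E
```

```text
[ 0.47235586 -0.24687816  0.1896235 ] [ 1.54601386 -0.14730233  0.00814945] 0.025568371816110342
[[237.33898841 211.00960329]]
0 iituuutsqijjjjjjjjjjjjjjjjjjjjjjjjjjjjjjjjjjjjjjjjjjjjjjjjjjjjjjjifgijijiiiiiiii
5 iiqsuutttspijjjjjjjjjjjjjjjjjjjjjjjjjjjjjjjjjjjjjjjjjjjjjjjjjjjjjjegijiiijiiiiik
10 iiiouuuuqutrjjjjjjjjjjjjjjjjjjjjjjjjjjjjjjjjjjjjjjjjjjjjjjjjjjjjjjeggjjjjjiiiigj
15 iiiiotuttutqtmijjjjjjjjjjjjjjjjjjjjjjjjjjjjjjjjjjnjjjjjjjjjjjjjjjjjeggjjjijjjdjj
20 iiiiijtquqpulttojjjjjjjjjjjjjjjjjjjjjjjjjjjjjjjjjkjjjjjjjjjjjjjjjjjjgjjjjijiieli
25 iiiiijituunuuutttjjjjjjjjjjjjjjjjjjjjjjjjjjjjjjjjjjjjjjjjjjjjjjjjjjjjjjjjjjjiiii
30 jjjjjjjjsruluuuuuutjjjjjjjjjjjjjjjjjjjjjjjjjjjjjjjjjjjjjjjjjjjjjjjjjjjjjjjjjjjij
35 jjjjjjjjjpuuuuuuuuujjjjjjjjjjjjjjjjjjjjjjjjjjjjjjjjjjjjjjjjjjjjjjjjjjjjjjjjjjijj
40 jjjjjjjjjjktuuuuuvjjjjjjjjjjjjjjjjjjjjjjjkjjjjjjjjjjjjjjjjjjjjjjjjjjjjjjjjjjijjj
45 jjeedjjjjjjituuuuqjjjjjjjjjjjjjjjjjjjjjjjjjjjjjjjjjjjjjjjjjjjjjjjjjjjjjjjjjijjjj
50 jjkedjjjjjjjjsuuvjjjjjjjjjjjjjjjjjjjjjjjjjjjjjjjjjjjjjjjjjjjjjjjjjjjjjjjjjjjjjjj
55 jjiptqkjjjjjjjoumjjjjjjjjjjjjjjjjjjjjjjjjjjjjjjj
[... 2421 characters left out ...]
rrrrrrssrrkiqrqrrrqrssrsrsrrsggqmnmnnmmnjjjjjjjjjjjjjjjjjjjjjjjjjjjj
205 jjjjjjjjjjsqrrrrrsrrrqklqqrrrrrsssrrsrrssjirmmnrrrrrnjjjjjjjjjjjjjjjjjjjjjjjjjjj
210 jjjjjjjjjsqqqrrssrrqrljqqrrrrrsrsrrrrrrsrikrrssrrrrqrsjjjjjjjjjjjjjjjjjjjjjjjjjj
215 jmokjjjjjrimrrssrrrrrqklrrrrrsrsrrrrrrsrrikrssrrqrqrjsjjjjjjjjjjjjjjjjjjjjjjjjjj
220 jorljcccccccccccccccccccbrrpkosrrrrrssrrqkkssocccccccccccccccccccfjjjjjjjjjjjjjj
225 jjmjccccccccccccccccccccckkkkcsqrrrrsrrrbkkkkgcccccccccccccccccccccjjjjjjjjjjjjj
230 jjccccccccccccccccccccccckkkkcrrrrrsrrrrbhkkkfccccccccccccccccccccccljjjjjjjjjjj
235 jccccccccccccccccccccccchkkkkcsrrrsrrrrqbckkkhiccccccccccccccccccccccfjjjjjjjjjj
rack 27
bottles 51
block? 0
drum 370
```

Request:
jog_arm(deltas=[-0.2,0.3,0.2,0,0,0,-0.4,0.6,0.4,0,0,0,-0.6,0.9,0.6,0,0,0,-0.7,1,0.8,0,0,0])

```text
time: 31.92
tool_pos: [0.4005, -0.1424, 0.2647]
tool_rot: [3.138, -0.004, 2.52]
contact_force: [0.6, -0.5, 0.1]
opening: 0.0257
```

Request:
jog_arm(deltas=[0,0.3,0,0,0,0,-0.1,0.6,0,0,0,0,-0.1,1,0,0,0,0,-0.1,1,0,0,0,0,-0.1,1,0,0,0,0])

```text
time: 32.33
tool_pos: [0.3926, -0.0441, 0.2648]
tool_rot: [3.139, -0.0, 2.523]
contact_force: [-0.4, -0.4, -0.4]
opening: 0.0256
```

```bash
python3 - <<'E'
from goal import *
print(robot.observe()['tool_pos'])
out={}
for n,f in (('scene','s31'),('top','t31')):
    im,p=snap(n,f); h=cv2.cvtColor(load(f)[0],cv2.COLOR_BGR2HSV); c=proj(p,[.504,-.294,.01])[0]; print(f,'tray ctr px',c.round(1))
    q=proj(p,[[.504+a,-.294+b,.005] for a,b in ((.1,.1),(.1,-.1),(-.1,-.1),(-.1,.1))]).astype(int); m0=np.zeros(h.shape[:2],np.uint8)
    t=proj(p,[[.504+.086*np.cos(x),-.294+.086*np.sin(x),.005] for x in np.linspace(0,6.28,40)]).astype(np.int32); cv2.fillPoly(m0,[t],1)
    m=((h[...,1]<75)&(h[...,2]<150)&(m0>0)).astype(np.uint8); cs=[k for k in cv2.findContours(m,0,1)[0] if cv2.contourArea(k)>15]
    if cs:
        P=np.vstack(cs)[:,0]; w=np.array([onz(p,u.astype(float),.008) for u in P]); (cx,cy),r=cv2.minEnclosingCircle(w[:,:2].astype(np.float32)); print('ring fit centre',round(cx,4),round(cy,4),'radius',round(r,4),len(P)); e=cv2.fitEllipse(cv2.convexHull(np.vstack(cs))); print(e)
a=load('scene0')[0];b=load('s31')[0]; d=cv2.absdiff(a,b).max(2); n,l,st,c=cv2.connectedComponentsWithStats(cv2.dilate((d>45).astype(np.uint8),np.ones((3,3))))
print([(st[i,:4].tolist(),int(st[i,4])) for i in range(1,n) if st[i,4]>40])
a=load('top0')[0];b=load('t31')[0]; d=cv2.absdiff(cv2.GaussianBlur(a,(3,3),0),cv2.GaussianBlur(b,(3,3),0)).max(2); n,l,st,c=cv2.connectedComponentsWithStats(cv2.dilate((d>45).astype(np.uint8),np.ones((3,3))))
print([(st[i,:4].tolist(),int(st[i,4])) for i in range(1,n) if st[i,4]>40])
E
```

```text
[ 0.39264258 -0.04413005  0.26479815]
s31 tray ctr px [342.7 185.2]
ring fit centre 0.509 -0.2948 radius 0.0659 169
((341.37939453125, 185.57464599609375), (26.447677612304688, 42.67888259887695), 96.5732192993164)
t31 tray ctr px [352.1 237.8]
ring fit centre 0.5067 -0.2911 radius 0.0614 186
((350.88800048828125, 237.05348205566406), (40.22812271118164, 42.0759162902832), 141.24632263183594)
[([324, 0, 181, 163], 8908), ([492, 18, 20, 16], 170), ([449, 146, 10, 9], 50), ([443, 154, 31, 32], 422), ([320, 172, 45, 30], 611), ([402, 176, 110, 173], 6345), ([399, 190, 14, 11], 98), ([241, 205, 49, 47], 589), ([504, 214, 8, 33], 142), ([238, 217, 7, 14], 86), ([187, 220, 15, 15], 128), ([479, 311, 33, 54], 913), ([238, 313, 10, 11], 49), ([440, 351, 72, 33], 1387)]
[([218, 178, 47, 45], 767), ([329, 216, 45, 45], 728), ([226, 237, 108, 121], 6854), ([358, 292, 17, 15], 160), ([331, 301, 15, 31], 266), ([430, 333, 82, 51], 2021), ([192, 338, 186, 46], 4367), ([238, 345, 11, 6], 51), ([337, 345, 12, 6], 65), ([372, 377, 14, 7], 69)]
```

```bash
python3 - <<'E'
from h import *
a=load('scene0')[0].astype(int)
for f in ('s7','s8','s9','s10','s11','s13','s21','s25','s26','s30','s31'):
    b=load(f)[0].astype(int); d=abs(a-b).max(2); best=[]
    for nm,(x0,y0,x1,y1) in {'bot_near':(184,218,206,254),'bot_left':(170,245,192,278)}.items():
        A=cv2.cvtColor(load('scene0')[0],6)[y0:y1,x0:x1]; B=cv2.cvtColor(load(f)[0],6)[y0-6:y1+6,x0-6:x1+6]
        r=cv2.matchTemplate(B,A,cv2.TM_CCOEFF_NORMED); _,mx,_,loc=cv2.minMaxLoc(r); best.append((nm,(loc[0]-6,loc[1]-6),round(mx,3),int((d[y0:y1,x0:x1]>45).sum())))
    print(f,best)
for f in ('scene0','s31'):
    g=cv2.cvtColor(load(f)[0],6)
    for v in range(216,256,2): print(v,''.join(chr(97+int(x)//12) for x in g[v,180:212]))
for f in ('t13','t30','t31'):
    A=cv2.cvtColor(load('top0')[0],6); B=cv2.cvtColor(load(f)[0],6)
    for nm,(x0,y0,x1,y1) in {'a':(206,140,226,160),'b':(176,145,196,166),'block':(270,152,296,170)}.items():
        r=cv2.matchTemplate(B[y0-5:y1+5,x0-5:x1+5],A[y0:y1,x0:x1],cv2.TM_CCOEFF_NORMED); _,mx,_,loc=cv2.minMaxLoc(r); print(f,nm,(loc[0]-5,loc[1]-5),round(mx,3))
E
```

```text
s7 [('bot_near', (1, 0), 0.899, 41), ('bot_left', (0, 0), 0.985, 1)]
s8 [('bot_near', (1, 0), 0.9, 44), ('bot_left', (0, 0), 0.985, 1)]
s9 [('bot_near', (1, 0), 0.899, 44), ('bot_left', (0, 0), 0.985, 2)]
s10 [('bot_near', (1, 0), 0.899, 43), ('bot_left', (0, 0), 0.985, 3)]
s11 [('bot_near', (1, 0), 0.9, 43), ('bot_left', (0, 0), 0.985, 3)]
s13 [('bot_near', (1, 0), 0.9, 44), ('bot_left', (0, 0), 0.985, 3)]
s21 [('bot_near', (1, 0), 0.899, 44), ('bot_left', (0, 0), 0.985, 2)]
s25 [('bot_near', (1, 0), 0.899, 45), ('bot_left', (0, 0), 0.985, 3)]
s26 [('bot_near', (1, 0), 0.9, 37), ('bot_left', (0, 0), 0.985, 1)]
s30 [('bot_near', (1, 0), 0.899, 37), ('bot_left', (0, 0), 0.985, 1)]
s31 [('bot_near', (1, 0), 0.899, 38), ('bot_left', (0, 0), 0.985, 1)]
216 hhhhhhhhhhhhhhhhhhhhhhhhhhhhhhhk
218 hhhhhhhhhhhhhhhhhhhhhhhhhhhhhhhk
220 hhhhhhhhhhhiihhhhhhhhhhhhhhhhjmm
222 hhhhhhhhhhhnokhhhhhhhhhhhhhkmmmk
224 hhhhhhhhhhhjlllihhhhhhhhkmmmkjhh
226 mkhhhhhhhnokllnqqnhhkmmnmljihhhh
228 klmmmmmmpqrrrrrrqnllkjihhhhhhhhh
230 hhhhhiiijkmoppmjkkihhhhhhhhhhhhh
232 hhhhhhhhjkkkkkklknpmhhhhhhhhhhhh
234 hhhh
[... 621 characters left out ...]
228 klmmmmmmmlorrrssrqmllkjhhihhhhhh
230 hhhhiiijjjkkkkkkklkjhhhhhhhhhhhh
232 hhhhhhhhhklmmklllknpmhhhhhhhhhhh
234 hhhhhhhhjnpqoopmoqpnkhhhhhhhhhhh
236 hhhhhhhhklllmmmmmmlllkhhhhhhhhhh
238 hhhhhhhhhjkkklllkkkkkjhhhhhhhhhh
240 hhihhhhhhjkkkkllkkkkkihhhhhhhhhh
242 hhhhhhhhhjkkkkkkkkkjjihhhhhhhhih
244 hhhhhhhhhjkkkkkjijkkkjhhhhhhhhhh
246 hhhhhhhhhjkkkkkkkklkkjhhhhhhhhhh
248 khhhhhhhhikkkklkkkkjkjhhhhhhhhhh
250 monhhhhhhhhjkllkllkjhhhhhhhhhhhh
252 lprqmhhhhhhhhhhhhhhhhhhhhhhhhhhh
254 rrrohhhhhhhhhhhhhhhhhhhhhhhhhhhh
t13 a (1, 0) 0.982
t13 b (0, 0) 0.998
t13 block (0, 0) 0.998
t30 a (1, 0) 0.982
t30 b (0, 0) 0.998
t30 block (0, 0) 0.998
t31 a (1, 0) 0.982
t31 b (0, 0) 0.998
t31 block (0, 0) 0.998
```

```bash
python3 - <<'E'
from h import *
print(robot.observe()['time'], robot.hand_in())
E
```

```text
the job is handed in; nothing more can be done
32.4333 None
```

I did the job in the order asked and handed it in at 32.4 s. I took the pick from its rack and put its toe under the ring's free end. I lifted that end about 25 mm past the nose, lowered it onto the face and hung the pick back up. Then I gripped the ring by its lug, lifted it off the drum, laid it in the tray and moved the arm clear.

**Checks that passed**
- **Ring:** fits in the scene and top pictures put its centre at about (0.508, -0.293), against a measured tray centre of (0.504, -0.294). The fitted radii were 66 and 61 mm, against 64 mm nominal, so it looks to be lying flat and clear of the walls. I did not measure its tilt directly.
- **Pick:** the rack area in the scene picture is almost the same as at the start, and the load was zero before I let go.
- **Bottle B and the block:** neither shows any shift in the top picture.

**Checks that failed or disagreed**
- **First ring grasp:** it closed on nothing. The fingertips turned out to be about 30 mm higher than the stated 11 mm ahead of the TCP, judging by the cameras and the contact. I went lower by feel until light contact (about 10 N) and the second grasp held.
- **Bottle A:** the pictures show a shift of about 1 px at its top, while its foot stays put. It appeared between the first picture and 7.4 s, before the arm came low near it, and did not change afterwards. I think it settled at the start, but I can't prove that.
- **Tray contact:** setting the ring down briefly reached about 20 N.
- **Pictures:** the 12-picture limit was used up before the ring grasp, so later checks are from numbers only.

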